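# Isolate and bleed the bench air manifold

### The arm

A 6-joint arm with a two-finger parallel gripper is mounted at the origin on a cart in front of the work surface, level with it; the furniture and walls round the work are solid. World frame = base frame: x ahead of the robot, y to its left, z up, the work surface at z = 0. Lengths are in mm, angles in degrees, forces in N, time in s.
With the tool pointing down it reaches from about 325 to 850 mm from the base axis. Payload 4.4 kg.
Tool frame: the origin (TCP) lies at the very end of the fingers, on their centre line; the grasp point (between the pads) lies bot.grip_depth behind it (bot.grip_depth is the distance from the TCP to the grasp point, in mm); z points along the fingers, y is the direction in which the jaws open and shut (so a half turn about z gives the same grasp; the last joint's range is limited). The gripper opens to 94 mm and grips with 3 to 60 N. Pads are 16 mm wide; open, the fingers measure 119 mm over their backs; the gripper's body (75 mm by 177 mm) begins 78 mm behind the grasp point.
Start: joints at [64.601, 11.837, 88.321, -0, 79.842, -8.623], TCP at [165.974, 550.526, 168.747] pointing down, gripper open.
Joint ranges: [-156.59, 156.59], [-49.26, 127.26], [12.9, 141.05], [-63.56, 243.56], [4.71, 150.69], [-161.64, 161.64]. Speed limits (degrees/s): [159.86, 159.86, 180, 180, 180, 180].

### API

Orientations are given as [roll, pitch, yaw] about the fixed x, y, z axes, in that order (R = Rz(yaw) Ry(pitch) Rx(roll)).
In Python, from cell import bot, read_camera, recognise, tip_of gives the robot as it stands.
- The arm moves only by the tool servo_tool, never from a script. Its argument "plan" is a list that holds one entry, the list of rows, each a list of 7 numbers: the opening in per cent of the stroke, from 0 (shut) to 100 (fully open), then the shift along the tool's x, y, z in cm, then the turn, a rotation vector about the tool's x, y, z in rad. A call has 1 to 20 rows; each row is the pose to reach, as a shift and turn from the pose commanded when the call began, along the tool's axes at that moment; what a row does not reach only later rows make up. A row lasts 1/8 s, in which the tool goes at most 62.5 mm and 10.7 degrees, less where a joint would pass 70% of its speed; a pose out of reach is approached as far as the arm can. A call with a gripper value outside its range is refused whole. The fingers move at their own pace and stop on an object; the grip force is fixed at half the most. Time passes only in rows, so rows that repeat a pose let the fingers close. It gives the time, the measured TCP pose, the force and the opening at its end, in the units of the state.
- bot.observe(): the state, without advancing time (a new reading comes with each control period).
- read_camera(name): name is "side" or "top"; returns a dict with "color" (420x560x3 uint8, red, green, blue), "z_map" (420x560 float32, mm along the optical axis (not along the pixel's ray), 0 where there is no reading), "camera_matrix" (3x3 intrinsics, pixels), "distortion" ([k1, k2, p1, p2, k3] as OpenCV has them; the pictures are not rectified), "T" (4x4, takes a point from camera to world coordinates). Camera axes: x right, y up, looking along -z (the intrinsics and any distortion apply to the point x, -y, -z); pixel columns grow to the right and rows downward; lengths in mm; the calibration is good to about 2 mm. A picture is of the moment at which its call begins.
- bot.sign_off(): hands the job in, once; it reports no verdict.
Trained networks look in the newest picture that a camera, given by its name, has taken for a name from the list of things; names that differ only in an ending like _2 or _b are one class to them, and where a whole thing is asked for, a point or a joint stands for the part that bears it (a point fixed in the world has none). Each returns a list of dicts, best first, with "confidence" (0 to 1); they miss things now and then, are a little off and sometimes report something else, mostly with a low value. They report only what shows in the picture. A call takes as long as a camera call. They do not tell look-alikes from the thing itself.
- recognise(camera, thing): "extent" ([left, top, right, bottom] in pixels, round what is visible of it).
- tip_of(camera, thing): "uv" ([column, row] in pixels: a listed point, or the origin of a listed thing).
The state is a dict: "time_s": time; "joints": joint angles; "joint_vel": joint speeds; "joint_efforts": joint torques, N m; "tool_pos": TCP position; "ee_rot": TCP orientation; "ft_force": force on the tool from outside, world axes, zero at the start; "torque": the same for the moment, N m; "opening": finger opening in mm.
Only numpy, scipy, OpenCV 4.12 (cv2) and the standard library are available. Lean on these libraries where they do the work, as an engineer would, in place of code of your own. Each camera call takes 0.05 s, during which the arm holds its last target.

### The job

Isolate and bleed the air manifold. First lift the spray can out of the way and stand it upright on the bench, clear of the long lever's whole swing; then turn the long lever fully shut against its stop, across its outlet pipe, without letting it hit the can; then take the T-key from its stand, set it on the sunken stem inside the guard tube, turn that bleed cock fully open (counter-clockwise, to its stop) and leave the key standing on the stem. Leave the short winged cock, the bottle, the mug and the roll as they are.

Things in the scene. Friction and masses are not known exactly. Their poses are not given: they have to be found in the camera images.
- manifold: Fixed steel header pipe (38 mm thick, 390 mm along its y, axis 35 mm up and 55 mm along +x from the origin) with three cocks on tees, stems at x = 0, y = -130, 0, +130 mm in this frame; which cock stands where varies. Outlet stubs (22 mm thick, 35 mm up) point along -x, to 54 mm from each stem. Origin on the bench under the middle stem.
- shaft_top (a point): Top of a fixed flexible shaft, 40 mm thick, that stands as a free arch over the mat between the key stand (left of it) and the manifold (right). World points along its centre line, m: (0.24,-0.25,0), (0.28,-0.21,0.12), (0.35,-0.13,0.20), (0.45,-0.02,0.23), (0.545,0.085,0.15), (0.62,0.10,0.04); highest 0.253. Keep arm, gripper and loads off it; pass above it.
- lever_pivot (a point): Axis of the long-lever supply cock, at the lever's mid height (74.5 mm above the bench). Axes as the manifold: its -x is the direction of the outlet pipe. Fixed.
- lever_grip (a point): Centre of the black sleeve of the long lever, 66 mm out from its axis. The lever's own +y runs outward along it. Sleeve 52 mm long (40 to 92 mm from the axis), 16 mm wide, 15 mm high (67 to 82 mm above the bench); no other part of the lever is longer.
- supply_lever (a joint): Long lever, rad: 0 = shut, against the stop, lever pointing along the manifold's +y (across the outlet); 1.571 = fully open, along the outlet (-x). Grows counter-clockwise from above; shut it clockwise. Starts at 1.35 or more. Stays where left; needs about 3 N at the sleeve.
- outlet_wing (a point): Outer part of the short two-winged aluminium handle (62 mm span, top 76 mm up) of the outlet cock: leave alone. The point lies 26 mm from its axis.
- stem_top (a point): Top centre of the bleed cock's flat steel stem, 73 mm above the bench, sunk 37 mm inside a fixed guard tube (inside diameter 43 mm, outside 51 mm, rim 110 mm above the bench). Stem 24 mm long along its own y, 8 mm thick along x, rounded ends and top, free for 17 mm down. Turns with the stem.
- bleed_stem (a joint): Bleed stem, rad: 0 = shut, stem's long side along the manifold's y; 1.571 = fully open, against the stop, long side along the outlet. Grows counter-clockwise from above. Starts at 0.2 or less. Friction about 0.12 N m.
- key_bar (a point): Centre of the cross bar of a steel T-key, 0.2 kg, 99 mm tall, upright. Bar 84 mm along its x, 12 mm wide, 14 mm high; 13 mm shank; then a 32 x 16 x 35 mm socket (corners cut) whose slot (26.5 mm along x by 10.5, 17 deep) faces down and takes the stem's long side along the bar, either way round, with 0.15 rad free play each way. Lower end 92 mm below this point. On the stem: 148 mm above bench.
- key_mouth (a point): Centre of the lower end of the T-key, the mouth of its slot. On the stem it comes to rest about 56 mm above the bench.
- key_stand: Fixed stand, 70 x 56 mm foot; a 48 x 32 mm pocket block, 43 mm high, holds the key's socket loosely (36 x 20 mm pocket, 35 mm deep), bar along the stand's x. Origin on the bench under the pocket.
- can_mid (a point): Centre of a spray can, 52 mm diameter, 161 mm tall, about 0.2 kg, point 80 mm above its foot. It starts upright on the mat within the long lever's swing. The mat under everything is 3 mm thick (top at z = 0); its ragged edge is at the right front of the manifold, and a can stood across that edge leans about 0.1 rad but stands.
- flux_bottle: White bottle with a blue cap, 48 mm diameter, 84 mm tall, near the key stand; origin at its foot. Leave alone.
- tea_mug: Blue mug, 84 mm diameter, 96 mm tall, behind the manifold; origin at its foot. Leave alone.
- emery_roll: Brown roll, 60 mm diameter, 25 mm high, flat in front of the manifold; origin at its foot. Leave alone.
Mind the look-alikes: they are no part of the job. Several things look just like the part that bears can_mid: the one meant starts farthest from the robot's base.

How it is judged (in metres and radians):
On the way, in this order (a step that is already met when the one before it is completed fails the run):
1. the can stands upright on the bench clear of the lever's swing (horizontal distance between can_mid and lever_pivot above 0.122 m and angle between can_mid's own z axis and vertical below 0.2 rad and height (world z) of can_mid below 0.085 m and contact force between the fingers and spray_can below 0.1 N), for 0.2 s.
2. the long lever is fully shut (value of joint supply_lever below 0.07 rad), for 0.2 s.
3. the key is on the bleed stem and the bleed cock is fully open (value of joint bleed_stem above 1.45 rad and horizontal distance between key_mouth and stem_top below 0.008 m and height (world z) of key_mouth below 0.066 m), for 0.2 s.
At the end, for the whole second after the job is handed in: Lever within 0.07 rad of its shut stop; bleed stem turned beyond 1.45 of 1.571 rad; key standing on the stem (lower end within 8 mm of the stem's axis, under 66 mm high, leaning less than 0.2 rad); can upright (within 0.2 rad) on the bench with its centre more than 122 mm from the lever's axis (all of step 3 and value of joint supply_lever below 0.07 rad and angle between each of key_bar, can_mid's own z axis and vertical below 0.2 rad and horizontal distance between can_mid and lever_pivot above 0.122 m and height (world z) of can_mid below 0.085 m); the robot touches nothing.
It fails at once if the lever hits the can (contact force between supply_lever and spray_can above 1.5 N).
It fails at once if the can is tipped over (angle between can_mid's own z axis and vertical above 0.6 rad).
It fails at once if the bleed is opened while the supply is still open (value of joint bleed_stem above 0.6 rad and value of joint supply_lever above 0.3 rad).
It fails at once if the winged outlet handle is turned (distance of outlet_wing from where it was at the start of the episode above 0.008 m).
It fails at once if bottle, mug or roll is disturbed (distance of any of flux_bottle, tea_mug, emery_roll from where it was at the start of the episode above 0.03 m).
It also fails if it takes over 72 s, if anything falls off the work surface, if the arm or the gripper's body presses on something with over 40 N, if the wrist force passes 120 N, or if a joint passes its speed limit or range.

## Working session

There is one attempt and no reset: what is moved stays moved. The work goes in short steps, Python scripts to look and compute and a tool call to move; the robot and the scene stay as the last step left them, time stands still between calls to the robot, and variables do not carry over. Pictures are saved under pics/ and viewed, and the job is handed in when it is done.

Besides the shell and the picture viewer there is one more tool, called after ">>>" in YAML: its name, and indented under it one key for each argument. servo_tool: Moves the arm, as the interface text tells. Its arguments: {"type":"object","properties":{"plan":{"type":"array","items":{"type":"array","items":{"type":"array","items":{"type":"number"}}}}},"required":["plan"]}

```bash
ls; mkdir -p pics; cat > h.py <<'E'
import numpy as np, cv2
from cell import bot, read_camera, recognise, tip_of
def save(n,img): cv2.imwrite('pics/'+n,cv2.cvtColor(img,cv2.COLOR_RGB2BGR))
def px(c,uv,z=None,height=None):
    """pixel -> world. depth z (mm), or intersect with world height"""
    K=np.array(c['camera_matrix'],float);D=np.array(c['distortion'],float)
    p=cv2.undistortPoints(np.array([[uv]],float),K,D)[0,0]
    T=np.array(c['T'],float)
    d=T[:3,:3]@np.array([p[0],-p[1],-1.0]);o=T[:3,3]
    if height is not None: z=(height-o[2])/d[2]
    return o+d*z
def zat(c,uv,r=1):
    u,v=int(round(uv[0])),int(round(uv[1]))
    w=c['z_map'][max(0,v-r):v+r+1,max(0,u-r):u+r+1];w=w[w>0]
    return float(np.median(w)) if len(w) else 0
def proj(c,P):
    T=np.array(c['T'],float);q=np.linalg.inv(T)@np.append(P,1)
    K=np.array(c['camera_matrix'],float);D=np.array(c['distortion'],float)
    return cv2.projectPoints(np.array([[q[0],-q[1],-q[2]]]),np.zeros(3),np.zeros(3),K,D)[0][0,0]
E
python3 - <<'E'
from h import *
for n in('side','top'):
    c=read_camera(n);save(n+'0.png',c['color']);T=np.array(c['T']);print(n,T[:3,3],-T[:3,2])
    for t in('can_mid','key_bar','key_mouth','stem_top','lever_pivot','lever_grip','outlet_wing','manifold','key_stand','flux_bottle','tea_mug','emery_roll','shaft_top'):
        for r in tip_of(n,t)[:5]:
            z=zat(c,r['uv']);print(t,round(r['confidence'],2),np.round(r['uv']),np.round(px(c,r['uv'],z)) if z else None)
print(bot.observe(),bot.grip_depth)
E
```

```text
pics
side [1209.52077328  547.59525625  862.23228808] [-0.58594379 -0.5474861  -0.59743523]
can_mid 0.97 [363. 255.] [440. 133.  97.]
can_mid 0.95 [239. 234.] [ 597. -141.   94.]
can_mid 0.74 [255. 181.] [ 385. -301.   82.]
can_mid 0.71 [220. 235.] [ 646. -160.  106.]
key_bar 0.91 [395. 295.] [507. 264. 107.]
key_mouth 0.86 [389. 324.] [522. 274.  30.]
key_mouth 0.7 [220. 217.] [ 512. -320.    2.]
stem_top 0.51 [163. 231.] [ 700. -336.   48.]
lever_pivot 0.55 [220. 216.] [ 509. -323.    3.]
lever_grip 0.61 [241. 222.] [ 592. -139.  130.]
outlet_wing 0.64 [224. 199.] [ 490. -326.   54.]
manifold 0.58 [217. 234.] [ 650. -167.  107.]
manifold 0.3 [227. 198.] [ 490. -313.   66.]
key_stand 0.94 [389. 324.] [523. 274.  28.]
flux_bottle 0.61 [356. 344.] [768. 327. 240.]
tea_mug 0.88 [163. 233.] [ 701. -338.   41.]
emery_roll 0.63 [263. 224.] [ 466. -187.   24.]
shaft_top 0.68 [315. 176.] [440. -35. 246.]
shaft_top 0.59 [391. 318.] [514. 272.  40.]
top [ 428.41393551  -59.05553951 1598.53816115] [ 0.08053906 -0.00232878 -0.99674873]
can_mid 0.79 [222. 259.] [421. 125. 145.]
can_mid 0.76 [325
[... 738 characters left out ...]
 [272. 244.] [460. -15. 241.]
{'time_s': 1.4, 'joints': array([ 6.46011399e+01,  1.18366189e+01,  8.83221683e+01, -1.56286239e-03,
        7.98415131e+01, -8.62227306e+00]), 'joint_vel': array([-0.11983633,  0.05811447,  0.06083704, -0.02413068,  0.07099005,
       -0.00232529]), 'joint_efforts': array([ 1.81739647e-04, -3.70867682e+01, -2.81757224e+01,  6.98849349e-02,
        2.74441461e-02, -1.26350335e-05]), 'tool_pos': array([165.97989377, 550.51830599, 168.74750347]), 'ee_rot': array([-1.79999472e+02,  1.47595427e-03,  1.63223689e+02]), 'ft_force': array([ 0.31969134,  0.0034937 , -0.39652641]), 'torque': array([ 0.00662095,  0.00385504, -0.01344765]), 'opening': 93.9814892740576} 18.8
```

```bash
python3 - <<'E'
import cv2
t=cv2.imread('pics/top0.png');s=cv2.imread('pics/side0.png')
cv2.imwrite('pics/t_a.png',cv2.resize(t[130:290,150:420],None,fx=2.9,fy=2.9,interpolation=cv2.INTER_CUBIC))
cv2.imwrite('pics/s_a.png',cv2.resize(s[130:390,130:430],None,fx=2.3,fy=2.3,interpolation=cv2.INTER_CUBIC))
E
```

```text
(no output)
```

View pics/t_a.png

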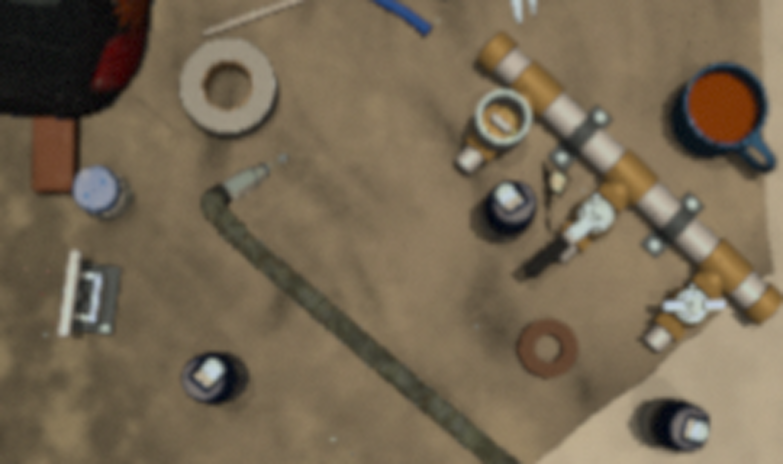

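View pics/s_a.png

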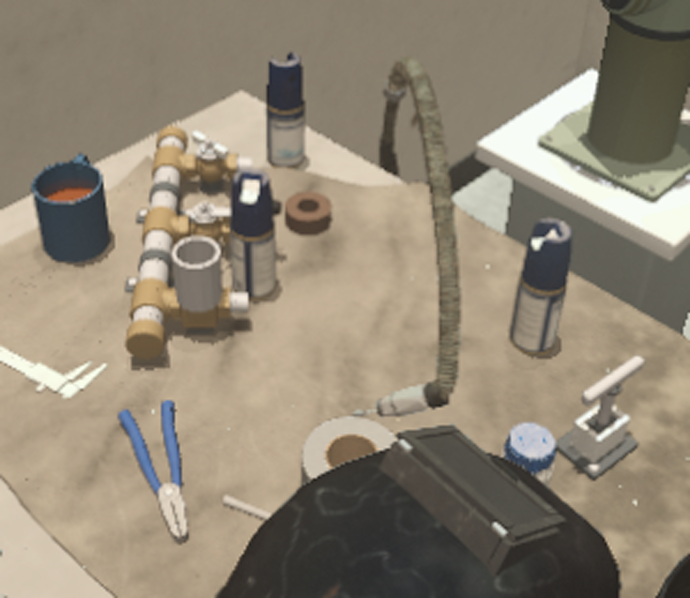

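View pics/top0.png

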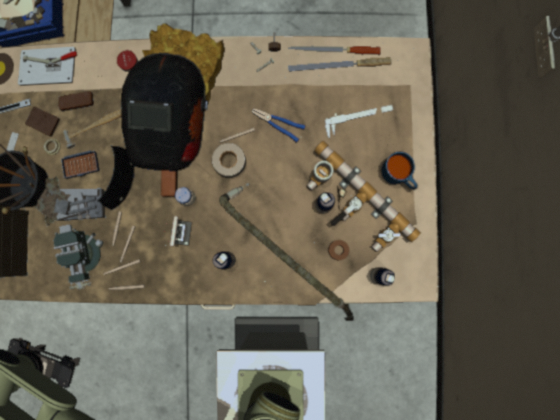

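The top view shows three look-alike cans, at pixels (222,259), (325,203) and (384,277). Their measured positions are about (421,125), (571,-153) and (385,-301) mm. The farthest from the base is (325,203), and it also stands inside the lever's swing, next to the sleeve at about (336,214). The guard tube is at (323,170), the wing cock at (388,235), the roll at (338,250), the key at (178,230), and the welding helmet is unrelated.

Next I'll fit the manifold geometry precisely.

```bash
cat >> h.py <<'E'
def cloud(c):
    K=np.array(c['camera_matrix'],float);D=np.array(c['distortion'],float);T=np.array(c['T'],float)
    v,u=np.mgrid[0:420,0:560]
    p=cv2.undistortPoints(np.stack([u.ravel(),v.ravel()],1).astype(float)[:,None],K,D)[:,0]
    z=c['z_map'].ravel().astype(float)
    q=np.stack([p[:,0]*z,-p[:,1]*z,-z],1)@T[:3,:3].T+T[:3,3]
    q[z<=0]=np.nan
    return q.reshape(420,560,3)
E
python3 - <<'E'
from h import *
cv2.setNumThreads(1)
import pickle
C={n:read_camera(n) for n in('top','side')}
pickle.dump(C,open('c0.pkl','wb'))
for n in C:
    P=cloud(C[n]);print(n,C[n]['camera_matrix'][0,0])
    # mat level
    m=(P[...,0]>500)&(P[...,0]<560)&(P[...,1]>100)&(P[...,1]<200); print('mat z',np.nanmedian(P[m][:,2]),np.nanstd(P[m][:,2]))
    # guard rim
    m=(abs(P[...,0]-665)<45)&(abs(P[...,1]+155)<45)&(P[...,2]>95)&(P[...,2]<125)
    q=P[m];print('rim',len(q),np.median(q,0),q.min(0),q.max(0))
    # can top
    m=(abs(P[...,0]-575)<60)&(abs(P[...,1]+150)<60)&(P[...,2]>125)&(P[...,2]<175)
    q=P[m];print('can',len(q),np.median(q,0),q.min(0),q.max(0))
    m=(abs(P[...,0]-505)<60)&(abs(P[...,1]-262)<60)&(P[...,2]>92)&(P[...,2]<120)
    q=P[m];mu=q.mean(0);w,V=np.linalg.eigh(np.cov((q-mu)[:,:2].T));print('bar',len(q),mu,np.degrees(np.arctan2(V[1,1],V[0,1])),q.min(0),q.max(0),((q-mu)[:,:2]@V).ptp(0) if hasattr(q,'ptp') else np.ptp((q-mu)[:,:2]@V,0))
t=C['top']['color']
def crop(n,c,u0,v0,w,h,f): save(n,cv2.resize(c[v0:v0+h,u0:u0+w],None,fx=f,fy=f,interpolation=cv2.INTER_NEAREST))
crop('man_t.png',t,300,135,125,120,6)
crop('man_s.png',C['side']['color'],180,160,110,110,6)
E
```

```text
top 542.2170857874497
mat z 1.5325563118040009 30.39381823691917
rim 110 [ 670.08589184 -150.94338885  108.79813881] [ 642.88983666 -176.28258211   96.0555474 ] [ 693.13065711 -126.07637356  117.77210408]
can 236 [ 578.50363617 -156.06824001  152.93723393] [ 558.67342312 -177.74135163  126.65231323] [ 603.97010149 -134.95266618  169.63420817]
bar 151 [500.28008024 264.22797038 105.43761928] 171.75133594570045 [460.18042794 252.85903532  92.23063946] [540.91459214 276.36040342 116.40165584] [19.77795971 82.59749676]
side 467.2884938726272
mat z 0.7209903395693686 43.283805445068886
rim 252 [ 668.03381721 -151.7210242   105.80719271] [ 640.5657368  -179.09337467   95.01603853] [ 693.22242679 -125.47099849  113.88042755]
can 321 [ 584.27998827 -153.67886587  145.00464453] [ 562.25628452 -175.82339954  125.19070373] [ 604.57872952 -133.76321175  165.16825931]
bar 209 [504.58142558 265.55354893 103.79363605] 171.93493555873036 [459.50888111 253.98251063  92.38947174] [542.52418218 274.55243228 111.17100478] [16.19612301 82.92807643]
```

View pics/man_t.png

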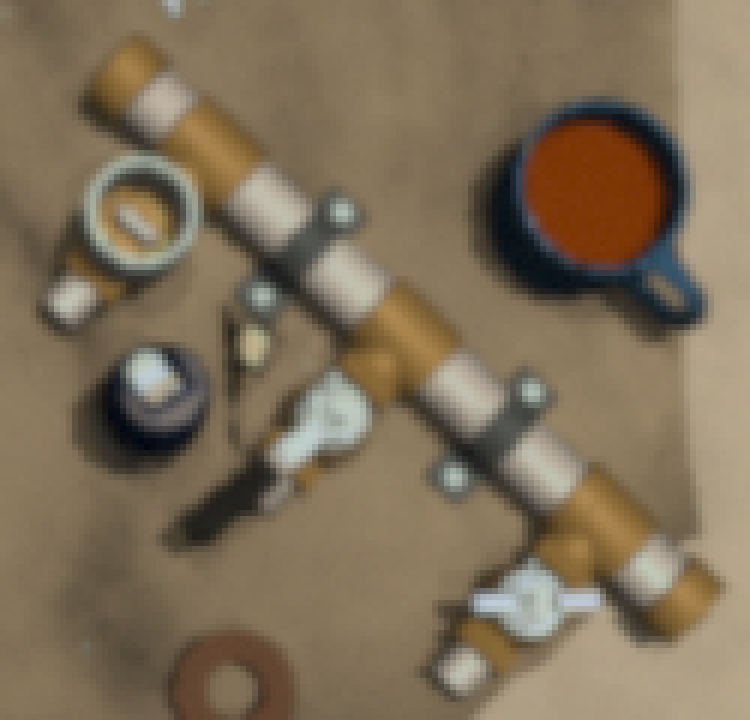

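View pics/man_s.png

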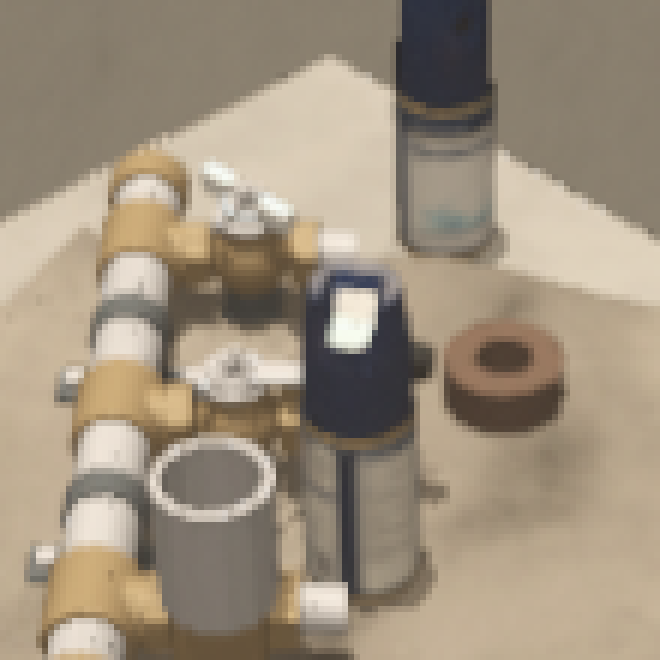

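```bash
python3 - <<'E'
from h import *
import pickle
C=pickle.load(open('c0.pkl','rb'))
t=C['top'];s=C['side']
T=lambda x,y:((x-2.5)/6+300,(y-2.5)/6+135)
S=lambda x,y:((x-2.5)/6+180,(y-2.5)/6+160)
for n,c,uv,h in [('rim',t,T(143,215),110),('rim',s,S(212,480),110),('stem',t,T(138,222),73),('levhub',t,T(333,415),80),('levhub',s,S(236,360),85),('winghub',t,T(535,602),76),('winghub',s,S(248,200),80),('sleeve',t,T(222,500),82),('slv tip',t,T(185,537),82),('cap1',t,T(130,78),50),('cap2',t,T(685,600),50),('out1',t,T(62,305),42),('out3',t,T(455,675),42)]:
    print(n,np.round(px(c,uv,height=h),1), zat(c,uv))
E
```

```text
rim [ 666.3 -152.   110. ] 1555.6915283203125
rim [ 668.  -152.1  110. ] 1181.3031005859375
stem [ 668.9 -151.9   73. ] 1539.979736328125
levhub [ 576.  -242.6   80. ] 1533.47021484375
levhub [ 588.7 -230.8   85. ] 1273.849365234375
winghub [ 487.7 -337.8   76. ] 1521.8074951171875
winghub [ 498.1 -327.4   80. ] 1378.6414794921875
sleeve [ 536.  -189.6   82. ] 1521.27490234375
slv tip [ 518.7 -172.1   82. ] 1597.0885009765625
cap1 [ 743.1 -150.1   50. ] 1560.9808349609375
cap2 [ 489.2 -415.8   50. ] 1542.3802490234375
out1 [ 633.3 -116.7   42. ] 1562.4007568359375
out3 [ 454.2 -304.7   42. ] 1552.39404296875
```

```bash
cat >> h.py <<'E'
from scipy.spatial.transform import Rotation as Rot
def rows(target_pos,yaw,cmd_pos=None,cmd_rpy=None):
    o=bot.observe()
    p=np.array(o['tool_pos'] if cmd_pos is None else cmd_pos);r=np.array(o['ee_rot'] if cmd_rpy is None else cmd_rpy)
    R=Rot.from_euler('xyz',r,degrees=True)
    G=Rot.from_euler('xyz',[180,0,yaw],degrees=True)
    return np.round(R.inv().apply(np.array(target_pos)-p)/10,2),np.round((R.inv()*G).as_rotvec(),3)
E
python3 - <<'E'
from h import *
import pickle
from scipy.optimize import least_squares
C=pickle.load(open('c0.pkl','rb'))
for n in C:
    P=cloud(C[n])
    for lo,hi in((30,60),(60,90),(90,110),(110,130),(130,145)):
        m=(np.hypot(P[...,0]-582,P[...,1]+155)<32)&(P[...,2]>lo)&(P[...,2]<hi);q=P[m]
        if len(q)<15: continue
        f=least_squares(lambda a:np.hypot(q[:,0]-a[0],q[:,1]-a[1])-a[2],[582,-155,25],loss='soft_l1')
        print(n,lo,len(q),f.x.round(1))
    m=(np.hypot(P[...,0]-582,P[...,1]+155)<32)&(P[...,2]>140);q=P[m];print(np.percentile(q[:,2],[5,50,95]),q.min(0),q.max(0))
t=C['top']
print(px(t,((157-2.5)/6+300,(398-2.5)/6+135),height=130))
print(rows([583,-155,330],163.2)); print(rows([583,-155,115],163.2))
E
```

```text
top 30 17 [ 581.8 -157.9   26.3]
top 60 22 [ 581.7 -157.9   26.2]
top 90 33 [ 581.7 -157.7   24.9]
top 110 23 [ 580.6 -157.4   22.9]
top 130 58 [ 577.1 -156.2   18.8]
[141.61449673 156.16302287 165.05760631] [ 558.67342312 -177.74135163  140.13140092] [ 602.24822168 -136.74341608  169.63420817]
side 30 162 [ 578.8 -159.6   26.2]
side 60 179 [ 579.5 -158.7   25.9]
side 90 128 [ 579.8 -159.    24.8]
side 110 113 [ 579.8 -158.6   23.5]
side 130 130 [ 584.3 -149.5   13.4]
[141.33455184 151.49706995 161.73667645] [ 562.25628452 -175.82339954  140.08781269] [ 602.68311122 -133.84943387  165.16825931]
[ 579.1009472  -156.35182461  130.        ]
(array([-60.29, -55.51, -16.13]), array([-0., -0.,  0.]))
(array([-60.29, -55.51,   5.37]), array([-0., -0.,  0.]))
```

```bash
python3 -c "
from h import *
print(rows([580.5,-158,330],163.2))"
```

```text
(array([-60.14, -55.87, -16.13]), array([-0., -0.,  0.]))
```

>>> servo_tool:
  plan:
    - [[100, 0, 0, -8, 0, 0, 0], [100, 0, 0, -16, 0, 0, 0], [100, -6, -5.6, -16.1, 0, 0, 0], [100, -12, -11.2, -16.1, 0, 0, 0], [100, -18, -16.8, -16.1, 0, 0, 0], [100, -24, -22.4, -16.1, 0, 0, 0], [100, -30, -28, -16.1, 0, 0, 0], [100, -36, -33.5, -16.1, 0, 0, 0], [100, -42, -39.1, -16.1, 0, 0, 0], [100, -48, -44.7, -16.1, 0, 0, 0], [100, -54, -50.3, -16.1, 0, 0, 0], [100, -60.14, -55.87, -16.1, 0, 0, 0], [100, -60.14, -55.87, -16.1, 0, 0, 0], [100, -60.14, -55.87, -16.1, 0, 0, 0], [100, -60.14, -55.87, -16.1, 0, 0, 0], [100, -60.14, -55.87, -16.1, 0, 0, 0], [100, -60.14, -55.87, -16.1, 0, 0, 0], [100, -60.14, -55.87, -16.1, 0, 0, 0]]

```text
time_s: 3.75
tool_pos: [580.1, -156.5, 330.3]
ee_rot: [180.0, 0.0, 163.3]
ft_force: [0.6, -0.9, 0.2]
opening: 94.0
```

>>> servo_tool:
  plan:
    - [[100, 0, 0, 5, 0, 0, 0], [100, 0, 0, 10, 0, 0, 0], [100, 0, 0, 14, 0, 0, 0], [100, 0, 0, 18, 0, 0, 0], [100, 0, 0, 21, 0, 0, 0], [100, 0, 0, 23, 0, 0, 0], [100, 0, 0, 24, 0, 0, 0], [100, 0, 0, 24, 0, 0, 0], [100, 0, 0, 24, 0, 0, 0]]

```text
time_s: 4.88
tool_pos: [581.5, -158.0, 91.3]
ee_rot: [-180.0, 0.1, 163.3]
ft_force: [0.8, 0.3, 0.9]
opening: 93.8
```

```bash
python3 -c "
from h import *
c=read_camera('side');save('s1.png',cv2.resize(c['color'][130:290,150:330],None,fx=4,fy=4))
print(bot.observe()['tool_pos'])"
```

```text
[ 581.54974664 -158.15807114   91.32310128]
```

View pics/s1.png

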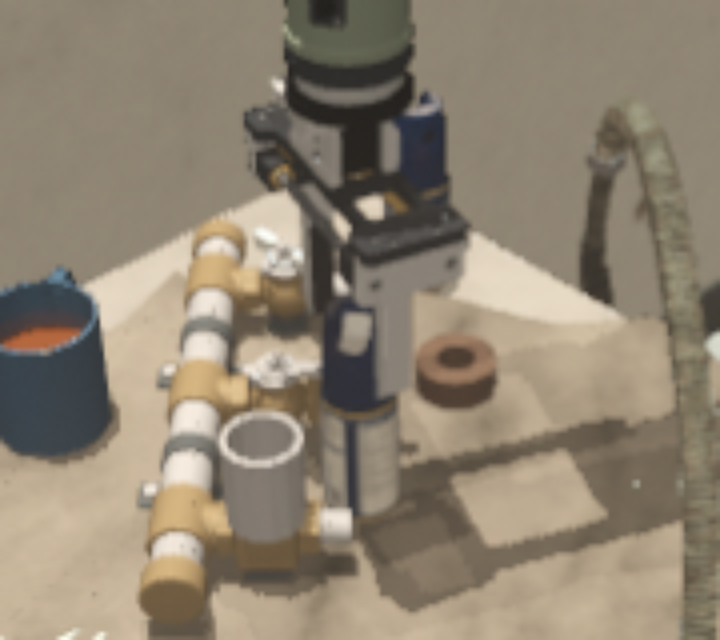

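>>> servo_tool:
  plan:
    - [[20, 0, 0, 0, 0, 0, 0], [20, 0, 0, 0, 0, 0, 0], [20, 0, 0, 0, 0, 0, 0], [20, 0, 0, 0, 0, 0, 0], [20, 0, 0, 0, 0, 0, 0], [20, 0, 0, 0, 0, 0, 0], [20, 0, 0, 0, 0, 0, 0], [20, 0, 0, 0, 0, 0, 0]]

```text
time_s: 5.92
tool_pos: [580.4, -158.1, 89.6]
ee_rot: [-180.0, -0.0, 163.2]
ft_force: [0.4, -0.9, 0.2]
opening: 43.5
```

```bash
python3 -c "
from h import *
print(rows([645,-40,170],163.2,[580.5,-158,90],[180,0,163.2]))"
```

```text
(array([-2.76, 13.16, -8.  ]), array([0., 0., 0.]))
```

>>> servo_tool:
  plan:
    - [[20, 0, 0, -1, 0, 0, 0], [20, 0, 0, -3, 0, 0, 0], [20, 0, 0, -6, 0, 0, 0], [20, 0, 0, -8, 0, 0, 0], [20, 0, 0, -8, 0, 0, 0]]

```text
time_s: 6.55
tool_pos: [582.2, -158.5, 172.4]
ee_rot: [-180.0, 0.3, 163.2]
ft_force: [0.1, 0.1, -2.1]
opening: 43.3
```

```bash
python3 -c "
from h import *
c=read_camera('side');save('s2.png',cv2.resize(c['color'][130:290,150:330],None,fx=4,fy=4))
print(bot.observe()['opening'])"
```

```text
43.47612596045653
```

View pics/s2.png

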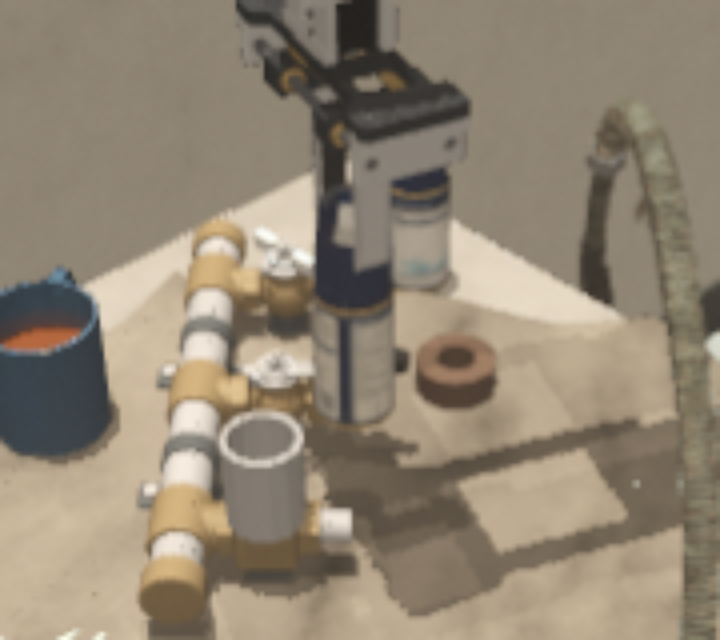

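The can is held upright, with about 2 N of weight on the wrist. Moving it to about (645,-40).

>>> servo_tool:
  plan:
    - [[20, -0.7, 3.3, 0, 0, 0, 0], [20, -1.4, 6.6, 0, 0, 0, 0], [20, -2.1, 9.9, 0, 0, 0, 0], [20, -2.8, 13.2, 0, 0, 0, 0], [20, -2.8, 13.2, 0, 0, 0, 0], [20, -2.8, 13.2, 2, 0, 0, 0], [20, -2.8, 13.2, 4, 0, 0, 0], [20, -2.8, 13.2, 6, 0, 0, 0], [20, -2.8, 13.2, 7, 0, 0, 0], [20, -2.8, 13.2, 7.6, 0, 0, 0], [20, -2.8, 13.2, 7.9, 0, 0, 0], [20, -2.8, 13.2, 8, 0, 0, 0], [20, -2.8, 13.2, 8, 0, 0, 0], [20, -2.8, 13.2, 8, 0, 0, 0]]

```text
time_s: 8.35
tool_pos: [645.8, -39.7, 90.3]
ee_rot: [180.0, 0.1, 163.2]
ft_force: [0.0, 0.1, -2.0]
opening: 43.2
```

>>> servo_tool:
  plan:
    - [[20, 0, 0, 0.1, 0, 0, 0], [20, 0, 0, 0.2, 0, 0, 0], [20, 0, 0, 0.2, 0, 0, 0]]

```text
time_s: 8.72
tool_pos: [646.6, -39.9, 89.6]
ee_rot: [180.0, 0.2, 163.2]
ft_force: [-1.2, 0.2, 5.8]
opening: 43.5
```

Force has gone from -2 to +5.8 N, so the can is on the bench. Releasing it and rising.

>>> servo_tool:
  plan:
    - [[50, 0, 0, 0, 0, 0, 0], [60, 0, 0, 0, 0, 0, 0], [100, 0, 0, 0, 0, 0, 0], [100, 0, 0, 0, 0, 0, 0], [100, 0, 0, 0, 0, 0, 0], [100, 0, 0, 0, 0, 0, 0], [100, 0, 0, -4, 0, 0, 0], [100, 0, 0, -8, 0, 0, 0], [100, 0, 0, -13, 0, 0, 0], [100, 0, 0, -15, 0, 0, 0], [100, 0, 0, -15, 0, 0, 0]]

```text
time_s: 10.1
tool_pos: [646.9, -40.0, 240.5]
ee_rot: [180.0, 0.3, 163.2]
ft_force: [-0.5, -0.0, 0.2]
opening: 94.2
```

```bash
python3 -c "
from h import *
c=read_camera('side');save('s3.png',cv2.resize(c['color'][130:310,150:330],None,fx=3.3,fy=3.3))
P=cloud(c)
m=(np.hypot(P[...,0]-645,P[...,1]+40)<45)&(P[...,2]>20)&(P[...,2]<170);q=P[m]
for a in range(20,170,20):
  w=q[(q[:,2]>a)&(q[:,2]<a+20)]; print(a,len(w),np.round(np.median(w,0),1) if len(w) else '')
print(bot.observe()['time_s'])"
```

```text
20 118 [663.8 -24.3  29.9]
40 121 [663.2 -22.3  49.6]
60 124 [662.7 -23.   69.7]
80 147 [662.1 -22.2  90. ]
100 139 [661.9 -24.1 110.1]
120 141 [659.5 -25.7 130.5]
140 228 [648.  -38.5 149.5]
160 44 [641.2 -44.8 161.3]
10.15
```

View pics/s3.png

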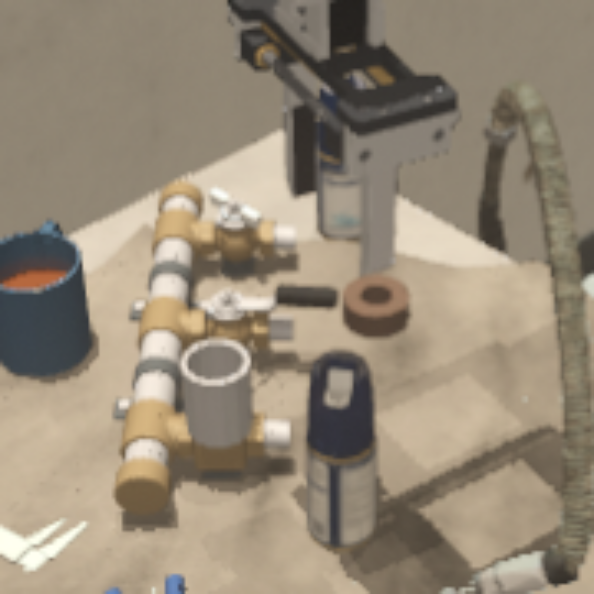

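```bash
cat > lev.py <<'E'
from h import *
piv=np.array([577,-244.])
def L(th,off,z,r=68):
    a=np.radians(th);d=np.array([np.cos(a),np.sin(a)]);n=np.array([-d[1],d[0]])
    p=piv+r*d+off*n;return [p[0],p[1],z]
E
python3 - <<'E'
from lev import *
for a in ((127,32,240),(127,32,66)): print(np.round(L(*a),1),rows(L(*a),127,[645.3,-40,238.1],[180,0,163.2]))
E
```

```text
[ 510.5 -209.   240. ] (array([  8.02, -20.07,  -0.19]), array([-0.   , -0.   ,  0.632]))
[ 510.5 -209.    66. ] (array([  8.02, -20.07,  17.21]), array([-0.   , -0.   ,  0.632]))
```

>>> servo_tool:
  plan:
    - [[50, 2, -5, 0, 0, 0, 0.158], [0, 4, -10, 0, 0, 0, 0.316], [0, 6, -15, 0, 0, 0, 0.474], [0, 8, -20, 0, 0, 0, 0.632], [0, 8, -20, 0, 0, 0, 0.632], [0, 8, -20, 0, 0, 0, 0.632], [0, 8, -20, 4, 0, 0, 0.632], [0, 8, -20, 8, 0, 0, 0.632], [0, 8, -20, 12, 0, 0, 0.632], [0, 8, -20, 15, 0, 0, 0.632], [0, 8, -20, 17.2, 0, 0, 0.632], [0, 8, -20, 17.2, 0, 0, 0.632], [0, 8, -20, 17.2, 0, 0, 0.632]]

```text
time_s: 11.78
tool_pos: [512.1, -207.5, 66.3]
ee_rot: [180.0, 0.0, 127.1]
ft_force: [-0.4, 0.3, 0.0]
opening: 0.6
```

```bash
python3 - <<'E'
from lev import *
c=read_camera('top');save('t4.png',cv2.resize(c['color'][130:260,300:430],None,fx=4.5,fy=4.5))
c=read_camera('side');save('s4.png',cv2.resize(c['color'][130:310,150:330],None,fx=3.3,fy=3.3))
o=bot.observe();print(o['tool_pos'],o['ee_rot'],o['ft_force'],o['time_s'])
base=[ [510.5,-209,66],[180,0,127] ]
for th in range(127,36,-7): print(th,*rows(L(th,21,66),th,*base))
E
```

```text
[ 512.45545449 -208.22270184   67.1018112 ] [1.79940498e+02 1.32326648e-01 1.27070150e+02] [-0.46953431  0.71603681  0.62856685] 11.875
127 [0.  1.1 0. ] [0. 0. 0.]
120 [0.21 1.95 0.  ] [ 0.    -0.     0.122]
113 [0.31 2.81 0.  ] [ 0.    -0.     0.244]
106 [0.3  3.68 0.  ] [ 0.    -0.     0.367]
99 [0.19 4.54 0.  ] [ 0.    -0.     0.489]
92 [-0.02  5.38  0.  ] [ 0.    -0.     0.611]
85 [-0.34  6.19  0.  ] [ 0.    -0.     0.733]
78 [-0.75  6.96  0.  ] [ 0.    -0.     0.855]
71 [-1.25  7.67  0.  ] [-0.    -0.     0.977]
64 [-1.84  8.31  0.  ] [ 0.  -0.   1.1]
57 [-2.5   8.88  0.  ] [-0.    -0.     1.222]
50 [-3.22  9.36  0.  ] [ 0.    -0.     1.344]
43 [-4.    9.75  0.  ] [ 0.    -0.     1.466]
```

View pics/s4.png

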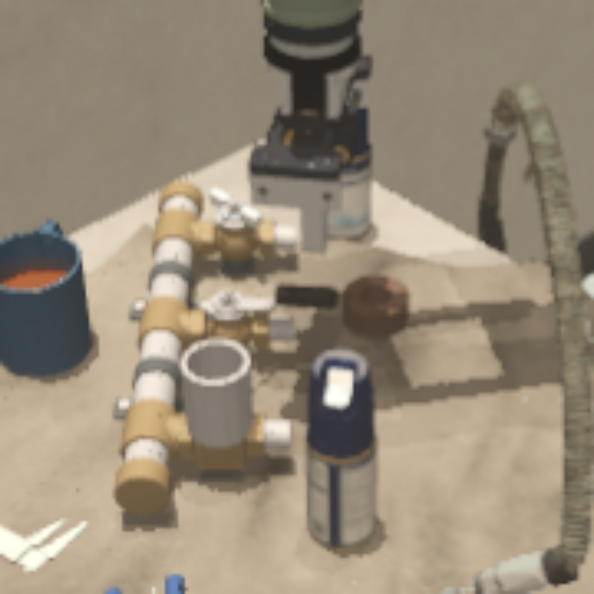

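View pics/t4.png

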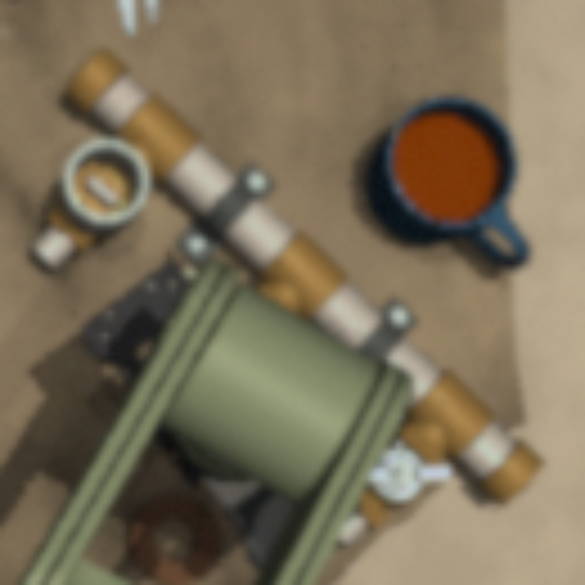

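>>> servo_tool:
  plan:
    - [[0, 0, 0.6, 0, 0, 0, 0], [0, 0, 1.1, 0, 0, 0, 0], [0, 0.2, 1.95, 0, 0, 0, 0.122], [0, 0.3, 2.8, 0, 0, 0, 0.244], [0, 0.3, 3.7, 0, 0, 0, 0.367], [0, 0.2, 4.5, 0, 0, 0, 0.489], [0, 0, 5.4, 0, 0, 0, 0.611], [0, -0.3, 6.2, 0, 0, 0, 0.733], [0, -0.75, 6.95, 0, 0, 0, 0.855], [0, -1.25, 7.7, 0, 0, 0, 0.977], [0, -1.85, 8.3, 0, 0, 0, 1.1], [0, -2.5, 8.9, 0, 0, 0, 1.222], [0, -2.9, 9.15, 0, 0, 0, 1.29], [0, -2.9, 9.15, 0, 0, 0, 1.29]]

```text
time_s: 13.62
tool_pos: [602.1, -176.1, 65.9]
ee_rot: [180.0, -0.0, 53.2]
ft_force: [-1.8, 0.4, -0.6]
opening: 0.4
```

```bash
python3 - <<'E'
from lev import *
R=Rot.from_euler('xyz',[180,0,127],degrees=True)
p=np.array([510.5,-209,66])+R.apply([-29,91.5,0]);print(p)
for th,off in ((50,21),(47,21),(45,21),(45,18),(45,15),(45,12)): print(th,off,*rows(L(th,off,66),th,p,[180,0,127-np.degrees(1.29)]))
c=read_camera('side');save('s5.png',cv2.resize(c['color'][130:310,150:330],None,fx=3.3,fy=3.3))
E
```

```text
[ 601.02778484 -177.09435517   66.        ]
50 21 [0.11 0.37 0.  ] [ 0.    -0.     0.054]
47 21 [0.19 0.73 0.  ] [ 0.    -0.     0.106]
45 21 [0.24 0.97 0.  ] [ 0.    -0.     0.141]
45 18 [0.19 1.27 0.  ] [ 0.    -0.     0.141]
45 15 [0.15 1.57 0.  ] [ 0.    -0.     0.141]
45 12 [0.11 1.87 0.  ] [ 0.    -0.     0.141]
```

View pics/s5.png

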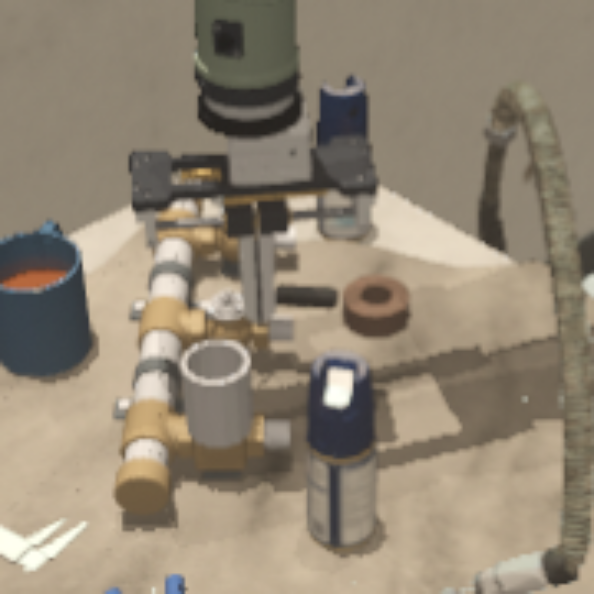

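```bash
python3 - <<'E'
from lev import *
c=read_camera('side')
P=cloud(c)
for x,y in((280,295),(290,296),(307,296),(320,297),(333,297),(228,303),(262,285),(265,318)):
    uv=(x/3.3+150,y/3.3+130);print(x,y,np.round(px(c,uv,zat(c,uv,0)),0))
c=read_camera('top');save('t6.png',cv2.resize(c['color'][150:250,280:400],None,fx=6,fy=6));print(tip_of('top','lever_grip')[:1],tip_of('side','lever_grip')[:2])
print(proj(c,[602,-176,66]))
E
```

```text
280 295 [ 549. -211.   75.]
290 296 [ 549. -199.   81.]
307 296 [ 537. -192.   78.]
320 297 [ 532. -182.   80.]
333 297 [ 524. -174.   80.]
228 303 [ 580. -242.   66.]
262 285 [ 607. -165.  142.]
265 318 [ 607. -163.  111.]
[{'uv': [336.8, 217.0], 'confidence': 0.71}] [{'uv': [244.7, 216.4], 'confidence': 0.71}]
[331.10107808 195.19697531]
```

View pics/t6.png

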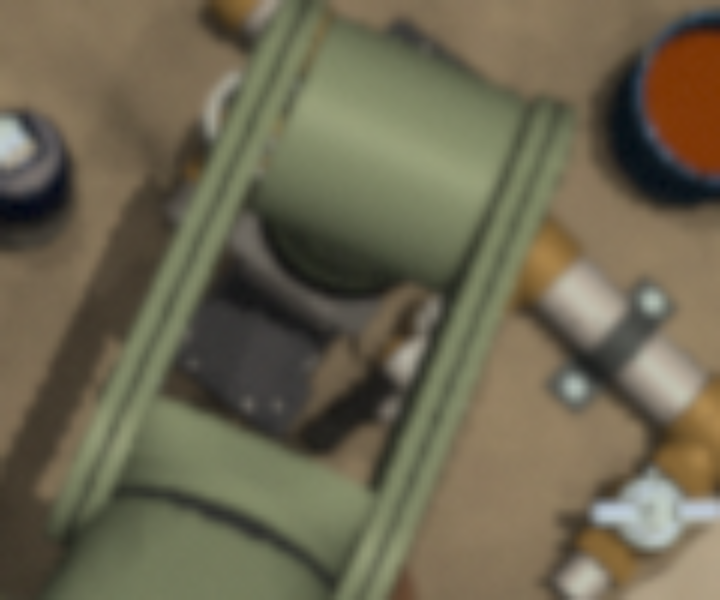

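```bash
python3 - <<'E'
from lev import *
c=read_camera('side')
f=lambda P:(proj(c,P)-[150,130])*3.3
for P in ([602,-176,66],[602,-176,100],[512,-208,66],[537,-192,75]):print(P,f(P))
u,v=proj(c,[602,-176,66]); 
P=cloud(c)
for vv in range(int(v)-18,int(v)+6,2): print(vv,np.round(P[vv,int(u)-2:int(u)+4:2]).tolist())
save('s6.png',cv2.resize(c['color'][170:270,190:290],None,fx=6,fy=6,interpolation=cv2.INTER_NEAREST))
E
```

```text
[602, -176, 66] [261.02450924 351.84853516]
[602, -176, 100] [259.45020456 318.67044413]
[512, -208, 66] [315.59293954 285.82227382]
[537, -192, 75] [306.69227918 298.70509888]
218 [[609.0, -172.0, 134.0], [604.0, -171.0, 132.0], [602.0, -165.0, 134.0]]
220 [[609.0, -173.0, 127.0], [605.0, -170.0, 127.0], [603.0, -164.0, 129.0]]
222 [[612.0, -170.0, 124.0], [605.0, -170.0, 120.0], [600.0, -168.0, 119.0]]
224 [[609.0, -173.0, 114.0], [608.0, -167.0, 117.0], [601.0, -167.0, 113.0]]
226 [[610.0, -172.0, 109.0], [606.0, -170.0, 108.0], [604.0, -164.0, 110.0]]
228 [[567.0, -225.0, 47.0], [563.0, -221.0, 47.0], [557.0, -219.0, 44.0]]
230 [[573.0, -218.0, 47.0], [569.0, -214.0, 47.0], [565.0, -211.0, 47.0]]
232 [[572.0, -219.0, 39.0], [568.0, -216.0, 38.0], [566.0, -210.0, 41.0]]
234 [[571.0, -221.0, 30.0], [568.0, -216.0, 31.0], [564.0, -212.0, 31.0]]
236 [[555.0, -241.0, 1.0], [552.0, -236.0, 3.0], [549.0, -231.0, 4.0]]
238 [[559.0, -237.0, -1.0], [556.0, -232.0, -0.0], [553.0, -226.0, 1.0]]
240 [[567.0, -228.0, 2.0], [563.0, -224.0, 2.0], [559.0, -219.0, 2.0]]
```

View pics/s6.png

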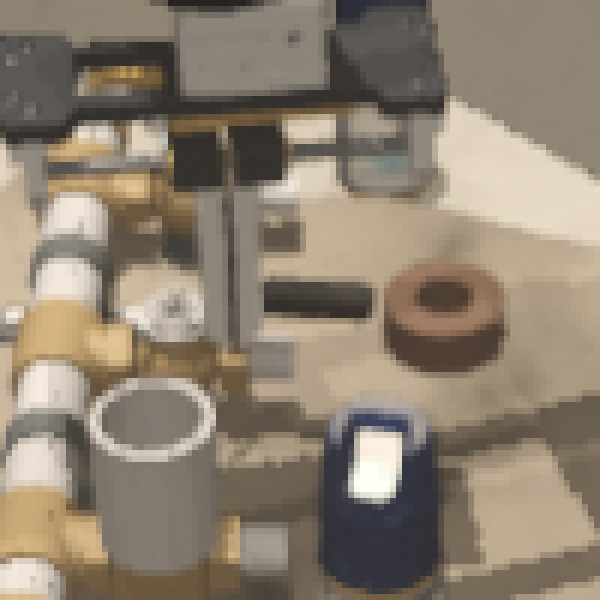

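```bash
python3 - <<'E'
from lev import *
import pickle
c=pickle.load(open('c0.pkl','rb'))['side']
f=lambda P,s:(proj(c,P)-[150,130])*s
y=np.array([.289,.957,0])
for z in (220,240,260,280): print('s3',z,f(np.array([646.9,-40,z])+y*53,3.3))
for z in (172,190,210): print('s2',z,f(np.array([582,-158,z])+y*28,4))
for z in (90,110,130): print('s1',z,f(np.array([581,-158,z])+y*53,4))
o=bot.observe();print(o['joints'],o['tool_pos'],bot.grip_depth)
E
```

```text
s3 220 [375.45168328 344.91351304]
s3 240 [375.71668604 320.92108661]
s3 260 [375.9893886  296.33314363]
s3 280 [376.27009067 271.13012837]
s2 172 [373.40170483 319.19046443]
s2 190 [372.88366219 295.52670214]
s2 210 [372.29991341 268.70435738]
s1 90 [394.46379925 443.42948933]
s1 110 [394.1059629  419.12740885]
s1 130 [393.74320504 394.31439377]
[-2.42214338e+01  2.34901053e+01  8.60361540e+01  5.78576897e-04
  7.04795708e+01  1.26540787e+01] [ 601.45643322 -176.05078249   65.78477459] 18.8
```

Good that I looked: the lever hasn't moved. In every frame the visible fingertips sit about 39 mm higher than the reported TCP, so I'll command z 39 mm lower. Going back to redo the push at the correct height.

```bash
python3 - <<'E'
from lev import *
print(rows(L(127,32,66),127,[601,-177.1,66],[180,0,53.1]))
print(rows([512,-207,30],127,[601,-177.1,66],[180,0,53.1]))
E
```

```text
(array([-7.98, -5.32, -0.  ]), array([ 0.  ,  0.  , -1.29]))
(array([-7.73, -5.32,  3.6 ]), array([ 0.  ,  0.  , -1.29]))
```

>>> servo_tool:
  plan:
    - [[0, 0, 0, -2, 0, 0, 0], [0, -1, -0.7, -2, 0, 0, -0.16], [0, -2, -1.3, -2, 0, 0, -0.32], [0, -3, -2, -2, 0, 0, -0.48], [0, -4, -2.6, -2, 0, 0, -0.64], [0, -5, -3.3, -2, 0, 0, -0.8], [0, -6, -4, -2, 0, 0, -0.96], [0, -7, -4.6, -2, 0, 0, -1.12], [0, -8, -5.3, -2, 0, 0, -1.29], [0, -8, -5.3, -2, 0, 0, -1.29], [0, -8, -5.3, 0, 0, 0, -1.29], [0, -8, -5.3, 2, 0, 0, -1.29], [0, -8, -5.3, 3, 0, 0, -1.29], [0, -8, -5.3, 3.6, 0, 0, -1.29], [0, -8, -5.3, 3.6, 0, 0, -1.29], [0, -8, -5.3, 3.6, 0, 0, -1.29]]

```text
time_s: 15.92
tool_pos: [511.9, -208.7, 30.5]
ee_rot: [180.0, 0.1, 127.0]
ft_force: [0.0, 0.4, 0.3]
opening: 0.3
```

```bash
python3 - <<'E'
from lev import *
c=read_camera('side');save('s7.png',cv2.resize(c['color'][170:270,190:290],None,fx=6,fy=6,interpolation=cv2.INTER_NEAREST))
E
```

```text
(no output)
```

View pics/s7.png

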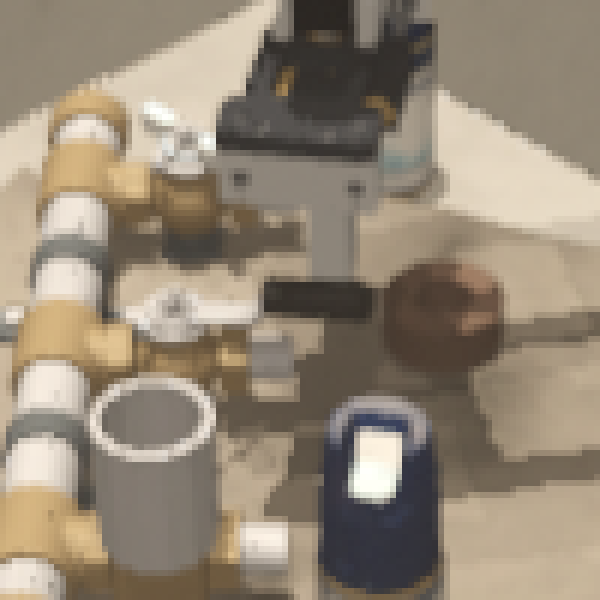

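>>> servo_tool:
  plan:
    - [[0, 0, 0.6, 0, 0, 0, 0], [0, 0, 1.1, 0, 0, 0, 0], [0, 0.2, 1.95, 0, 0, 0, 0.122], [0, 0.3, 2.8, 0, 0, 0, 0.244], [0, 0.3, 3.7, 0, 0, 0, 0.367], [0, 0.3, 3.7, 0, 0, 0, 0.367]]

```text
time_s: 16.73
tool_pos: [539.6, -183.2, 29.8]
ee_rot: [180.0, 0.0, 106.1]
ft_force: [-0.3, 0.2, 0.2]
opening: 0.1
```

```bash
python3 - <<'E'
from lev import *
c=read_camera('side');save('s8.png',cv2.resize(c['color'][170:270,190:290],None,fx=6,fy=6,interpolation=cv2.INTER_NEAREST))
E
```

```text
(no output)
```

View pics/s8.png

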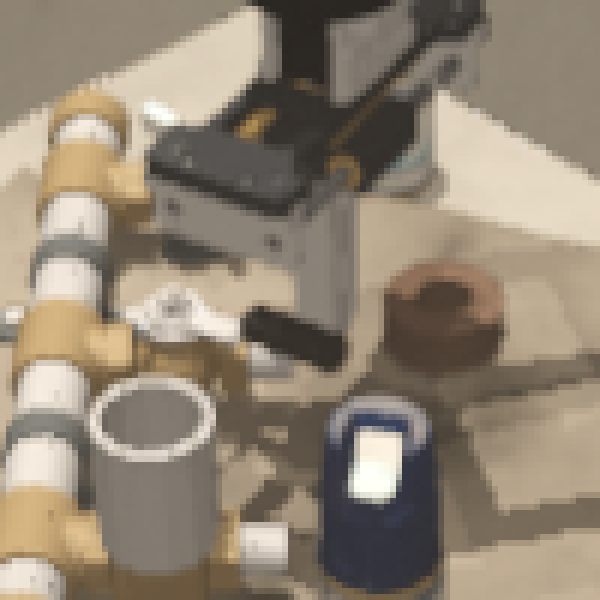

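```bash
python3 - <<'E'
from lev import *
R=Rot.from_euler('xyz',[180,0,127],degrees=True)
p=np.array([510.5,-209,30])+R.apply([3,37,0]);yaw=127-np.degrees(.367);print(p,yaw)
for th,off in ((99,21),(92,21),(85,21),(78,21),(71,21),(64,21),(57,21),(52,21),(48,21),(45,21),(45,18),(45,15)): print(th,off,*rows(L(th,off,30),th,p,[180,0,yaw]))
E
```

```text
[ 538.2440688  -184.33693761   30.        ] 105.97244891869879
99 21 [0.2  0.83 0.  ] [ 0.    -0.     0.122]
92 21 [0.3  1.69 0.  ] [ 0.    -0.     0.244]
85 21 [0.3  2.56 0.  ] [ 0.    -0.     0.366]
78 21 [0.19 3.42 0.  ] [ 0.    -0.     0.488]
71 21 [-0.03  4.26  0.  ] [ 0.   -0.    0.61]
64 21 [-0.34  5.07  0.  ] [ 0.    -0.     0.733]
57 21 [-0.75  5.84  0.  ] [ 0.    -0.     0.855]
52 21 [-1.1   6.35  0.  ] [ 0.    -0.     0.942]
48 21 [-1.42  6.74  0.  ] [ 0.    -0.     1.012]
45 21 [-1.67  7.01  0.  ] [ 0.    -0.     1.064]
45 18 [-1.93  7.16  0.  ] [ 0.    -0.     1.064]
45 15 [-2.19  7.3   0.  ] [ 0.    -0.     1.064]
```

>>> servo_tool:
  plan:
    - [[0, 0.2, 0.8, 0, 0, 0, 0.122], [0, 0.3, 1.7, 0, 0, 0, 0.244], [0, 0.3, 2.55, 0, 0, 0, 0.366], [0, 0.2, 3.4, 0, 0, 0, 0.488], [0, 0, 4.25, 0, 0, 0, 0.61], [0, -0.35, 5.05, 0, 0, 0, 0.733], [0, -0.75, 5.85, 0, 0, 0, 0.855], [0, -1.1, 6.35, 0, 0, 0, 0.942], [0, -1.4, 6.75, 0, 0, 0, 1.012], [0, -1.65, 7, 0, 0, 0, 1.064], [0, -1.65, 7, 0, 0, 0, 1.064]]

```text
time_s: 18.15
tool_pos: [610.6, -179.7, 29.5]
ee_rot: [-179.9, -0.0, 45.1]
ft_force: [-0.5, 1.9, 0.7]
opening: 0.6
```

```bash
python3 - <<'E'
from lev import *
c=read_camera('side');save('s9.png',cv2.resize(c['color'][170:270,190:290],None,fx=6,fy=6,interpolation=cv2.INTER_NEAREST))
E
```

```text
(no output)
```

View pics/s9.png

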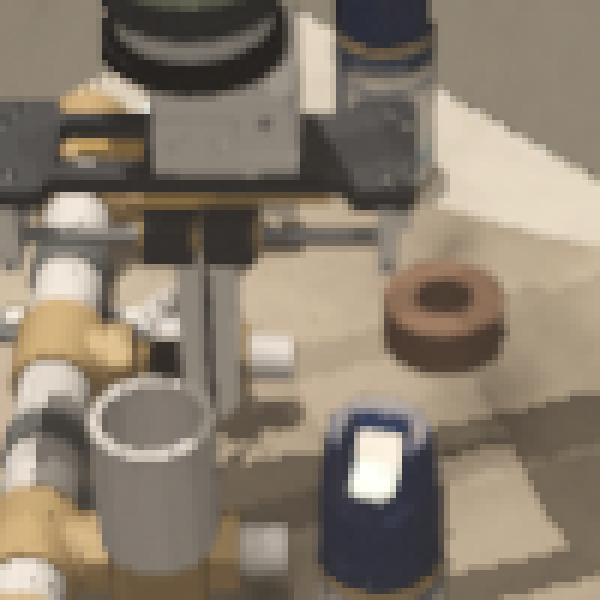

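>>> servo_tool:
  plan:
    - [[0, 0, 0.3, 0, 0, 0, 0], [0, 0, 0.5, 0, 0, 0, 0], [0, 0, 0.5, 0, 0, 0, 0]]

```text
time_s: 18.58
tool_pos: [611.5, -180.4, 29.4]
ee_rot: [-179.5, 0.0, 45.1]
ft_force: [-6.3, 7.4, 5.7]
opening: 0.4
```

>>> servo_tool:
  plan:
    - [[0, 0, 0.3, 0, 0, 0, 0], [0, 0, 0.3, 0, 0, 0, 0], [0, 0, 0.3, 0, 0, 0, 0]]

```text
time_s: 18.95
tool_pos: [611.4, -180.3, 29.4]
ee_rot: [-179.2, 0.1, 45.1]
ft_force: [-11.6, 11.6, 11.0]
opening: 0.5
```

>>> servo_tool:
  plan:
    - [[0, 0, -1, 0, 0, 0, 0], [0, 0, -2.5, 0, 0, 0, 0], [0, 0, -2.5, -2, 0, 0, 0], [0, 0, -2.5, -6, 0, 0, 0], [0, 0, -2.5, -12, 0, 0, 0], [0, 0, -2.5, -18, 0, 0, 0], [20, 0, -2.5, -24, 0, 0, 0], [40, 0, -2.5, -29, 0, 0, 0], [40, 0, -2.5, -31, 0, 0, 0], [40, 0, -2.5, -31, 0, 0, 0]]

```text
time_s: 20.2
tool_pos: [600.2, -169.2, 344.3]
ee_rot: [179.6, -0.2, 45.0]
ft_force: [-0.6, 0.5, -0.3]
opening: 36.3
```

```bash
python3 - <<'E'
from lev import *
import pickle
o=bot.observe();print(o['tool_pos'],o['ee_rot'],o['time_s'],o['joints'])
c=read_camera('side');d=read_camera('top');pickle.dump({'side':c,'top':d},open('c1.pkl','wb'))
save('s10.png',cv2.resize(c['color'][170:270,190:290],None,fx=6,fy=6,interpolation=cv2.INTER_NEAREST))
save('t10.png',d['color'])
for th in(127,46.3):
  print(proj(c,L(th,0,82,66)),(proj(c,L(th,0,82,66))-[190,170])*6)
print(tip_of('side','lever_grip')[:1],tip_of('side','stem_top')[:2])
E
```

```text
[ 600.15028815 -169.17647203  344.2511127 ] [ 1.79561255e+02 -1.57137610e-01  4.50081523e+01] 20.2 [-2.36808120e+01  1.34857184e+01  6.61159129e+01 -1.32622507e-02
  9.99325165e+01  2.13092967e+01]
[242.9936563  218.64599155] [317.9619378 291.8759493]
[217.779691   231.93238305] [166.67814602 371.59429829]
[] []
```

View pics/s10.png

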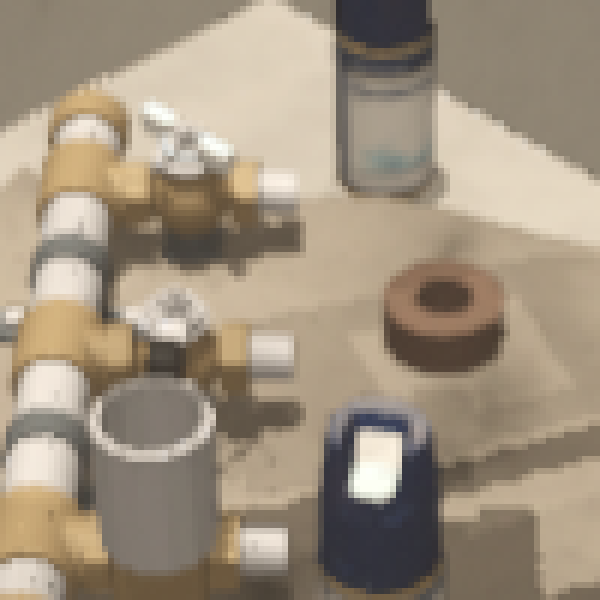

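View pics/t10.png

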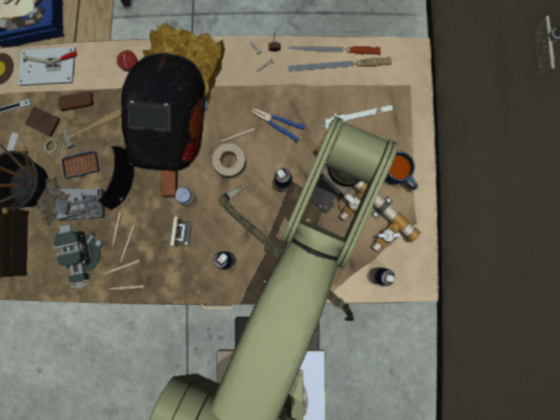

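```bash
python3 - <<'E'
from lev import *
import pickle
C=pickle.load(open('c1.pkl','rb'))
save('kt.png',cv2.resize(C['top']['color'][205:260,150:210],None,fx=10,fy=10,interpolation=cv2.INTER_NEAREST))
save('ks.png',cv2.resize(C['side']['color'][270:345,355:430],None,fx=8,fy=8,interpolation=cv2.INTER_NEAREST))
E
```

```text
(no output)
```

View pics/kt.png

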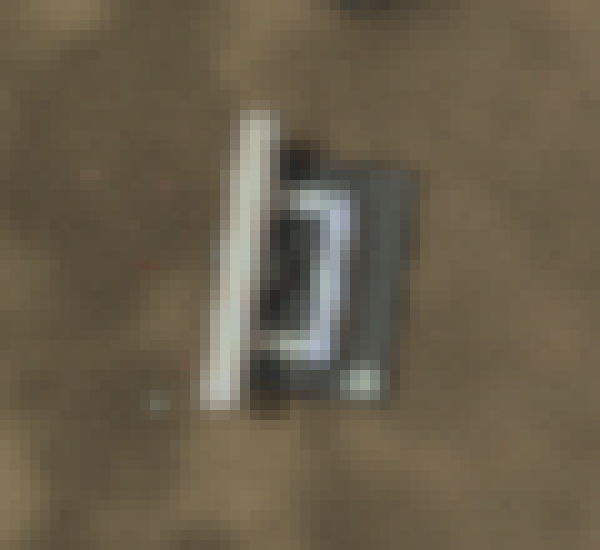

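View pics/ks.png

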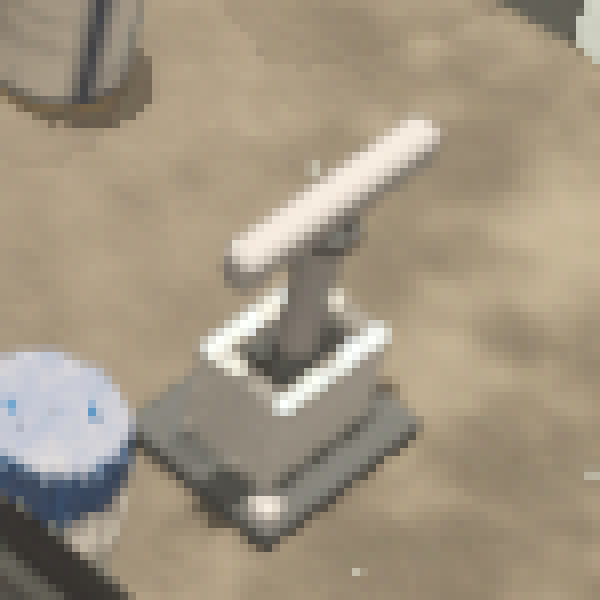

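```bash
python3 - <<'E'
from lev import *
import pickle
C=pickle.load(open('c1.pkl','rb'));t=C['top'];s=C['side']
T=lambda x,y:((x-4.5)/10+150,(y-4.5)/10+205)
S=lambda x,y:((x-3.5)/8+355,(y-3.5)/8+270)
for h in(100,107):
  a=px(t,T(260,112),height=h);b=px(t,T(218,403),height=h);print('top',h,a,b,(a+b)/2,np.hypot(*(a-b)[:2]),np.degrees(np.arctan2(*(a-b)[1::-1])))
  a=px(s,S(243,258),height=h);b=px(s,S(422,138),height=h);print('side',h,a,b,(a+b)/2,np.hypot(*(a-b)[:2]),np.degrees(np.arctan2(*(a-b)[1::-1])))
# block top
for uv in((355,193),(325,360)): print('blk top',px(t,T(*uv),height=43))
for uv in((203,348),(285,410),(388,335),(285,290)): print('blk side',px(s,S(*uv),height=43))
for uv in((310,345),): print('shank foot',px(s,S(*uv),zat(s,S(*uv),0)))
# triangulate bar ends
def ray(c,uv):
    o=c['T'][:3,3];d=px(c,uv,1000)-o;return o,d/np.linalg.norm(d)
for A,B in((T(260,112),S(243,258)),(T(218,403),S(422,138))):
    o1,d1=ray(t,A);o2,d2=ray(s,B)
    M=np.stack([d1,-d2],1);k=np.linalg.lstsq(M,o2-o1,rcond=None)[0];p,q=o1+k[0]*d1,o2+k[1]*d2;print((p+q)/2,np.linalg.norm(p-q))
E
```

```text
top 100 [542.03056006 261.04569577 100.        ] [460.75005594 272.02506782 100.        ] [501.390308   266.53538179 100.        ] 82.01869884767467 -7.692950417535838
side 100 [534.3205973  256.89303129 100.        ] [460.09979039 268.42421625 100.        ] [497.21019385 262.65862377 100.        ] 75.11122688874923 -8.831055649745322
top 107 [541.49983192 259.55043278 107.        ] [460.59900684 270.47851778 107.        ] [501.04941938 265.01447528 107.        ] 81.63557153946431 -7.692950417535795
side 107 [540.52133336 259.56271035 107.        ] [466.9821371  270.98799807 107.        ] [503.75173523 265.27535421 107.        ] 74.42143901640809 -8.831055649745284
blk top [522.77376314 244.96839294  43.        ]
blk top [474.45145902 253.28093967  43.        ]
blk side [520.95790772 245.96430527  43.        ]
blk side [523.73163235 275.41731543  43.        ]
blk side [479.28240581 281.73709046  43.        ]
blk side [485.67728064 250.87097193  43.        ]
shank foot [500.68942802 268.42024286  45.6830936 ]
[541.31367475 259.62657353 107.70504364] 0.5200856867112772
[461.37622663 270.31567221 102.23167228] 2.736877092471075
```

```bash
python3 - <<'E'
from lev import *
p=np.array([538.24,-184.34,30])+Rot.from_euler('xyz',[180,0,105.97],degrees=True).apply([-16.5,70,0]);yaw=105.97-np.degrees(1.064)
p=p+Rot.from_euler('xyz',[180,0,yaw],degrees=True).apply([0,5+3-25,-310]);print(p,yaw)
print(rows([501.5,265,340],-7.9,p,[180,0,yaw]))
E
```

```text
[ 598.0557784  -168.92453137  340.        ] 45.0072905980804
(array([ 23.86, -37.51,  -0.  ]), array([-0.   , -0.   ,  0.923]))
```

>>> servo_tool:
  plan:
    - [[55, 2.7, -4.2, 0, 0, 0, 0.1], [55, 5.4, -8.4, 0, 0, 0, 0.2], [55, 8.1, -12.6, 0, 0, 0, 0.3], [55, 10.8, -16.8, 0, 0, 0, 0.4], [55, 13.5, -21, 0, 0, 0, 0.5], [55, 16.2, -25.3, 0, 0, 0, 0.6], [55, 18.9, -29.5, 0, 0, 0, 0.7], [55, 21.6, -33.7, 0, 0, 0, 0.8], [55, 23.86, -37.5, 0, 0, 0, 0.923], [55, 23.86, -37.5, 0, 0, 0, 0.923], [55, 23.86, -37.5, 0, 0, 0, 0.923], [55, 23.86, -37.5, 5, 0, 0, 0.923], [55, 23.86, -37.5, 10, 0, 0, 0.923], [55, 23.86, -37.5, 15, 0, 0, 0.923], [55, 23.86, -37.5, 19, 0, 0, 0.923], [55, 23.86, -37.5, 22, 0, 0, 0.923], [55, 23.86, -37.5, 23, 0, 0, 0.923], [55, 23.86, -37.5, 23, 0, 0, 0.923], [55, 23.86, -37.5, 23, 0, 0, 0.923]]

```text
time_s: 22.78
tool_pos: [503.7, 265.7, 111.6]
ee_rot: [-179.9, -0.2, -7.9]
ft_force: [0.5, 0.1, 0.2]
opening: 51.3
```

```bash
python3 - <<'E'
from lev import *
o=bot.observe();print(o['tool_pos'],o['ee_rot'],o['time_s'],o['opening'])
c=read_camera('side');d=read_camera('top')
save('ks2.png',cv2.resize(c['color'][240:345,340:445],None,fx=6,fy=6,interpolation=cv2.INTER_NEAREST))
save('kt2.png',cv2.resize(d['color'][190:270,130:220],None,fx=7,fy=7,interpolation=cv2.INTER_NEAREST))
E
```

```text
[503.71469979 265.72249115 111.56672746] [-1.79918048e+02 -1.69201052e-01 -7.89032510e+00] 22.775 51.34294777212671
```

View pics/ks2.png

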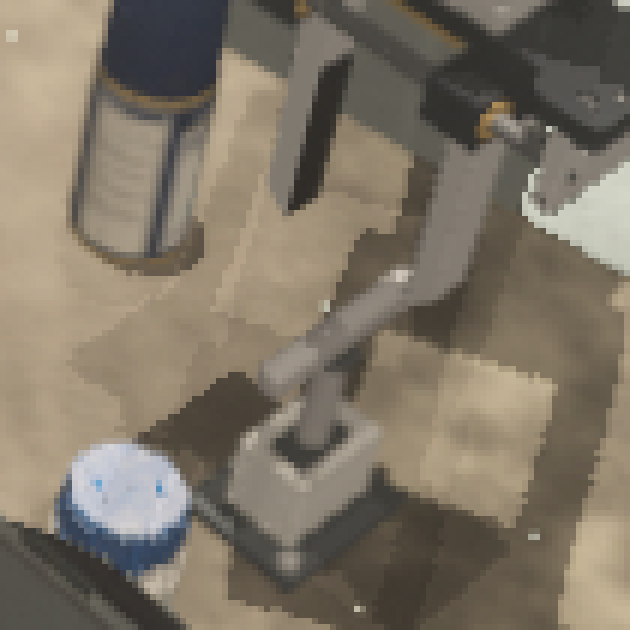

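```bash
python3 - <<'E'
from lev import *
import pickle
c=pickle.load(open('c0.pkl','rb'))['side']
y=np.array([np.sin(np.radians(-7.9)),-np.cos(np.radians(-7.9)),0])
f=lambda P:(proj(c,P)-[340,240])*6
for z in (146,150,154):
  P=np.array([503.7,265.7,z]); print(z,f(P),f(P+y*26),f(P-y*26), f(P+y*38),f(P-y*38))
o=bot.observe();print(o['tool_pos'])
E
```

```text
146 [358.98449459 250.55174064] [303.4513842  209.60399676] [416.13847607 292.70666258] [278.35307042 191.10130417] [443.07835986 312.58092712]
150 [361.07158193 242.64899649] [305.37073642 201.7190011 ] [418.40267482 284.78975067] [280.19803642 183.2256246 ] [445.42760025 304.65877087]
154 [363.16789262 234.70699733] [307.29842333 193.79554435] [420.6770579  276.83278582] [282.05094994 175.31184852] [447.78749431 296.69619263]
[503.50655419 265.96979397 111.52947502]
```

>>> servo_tool:
  plan:
    - [[55, 0, 0, 2, 0, 0, 0], [55, 0, 0, 4, 0, 0, 0], [55, 0, 0, 5.5, 0, 0, 0], [55, 0, 0, 6.4, 0, 0, 0], [55, 0, 0, 6.4, 0, 0, 0], [55, 0, 0, 6.4, 0, 0, 0]]

```text
time_s: 23.62
tool_pos: [502.8, 265.9, 46.5]
ee_rot: [-180.0, -0.1, -7.9]
ft_force: [-0.0, -0.1, -0.7]
opening: 51.8
```

>>> servo_tool:
  plan:
    - [[30, 0, 0, 0, 0, 0, 0], [20, 0, 0, 0, 0, 0, 0], [15, 0, 0, 0, 0, 0, 0], [0, 0, 0, 0, 0, 0, 0], [0, 0, 0, 0, 0, 0, 0], [0, 0, 0, 0, 0, 0, 0], [0, 0, 0, 0, 0, 0, 0], [0, 0, 0, 0, 0, 0, 0]]

```text
time_s: 24.62
tool_pos: [502.2, 265.6, 45.9]
ee_rot: [180.0, -0.0, -7.9]
ft_force: [-0.1, -0.9, 0.8]
opening: 18.8
```

```bash
python3 - <<'E'
from lev import *
o=bot.observe();print(o['tool_pos'],o['ee_rot'],o['time_s'],o['opening'],o['ft_force'])
c=read_camera('side')
save('ks3.png',cv2.resize(c['color'][240:345,340:445],None,fx=6,fy=6,interpolation=cv2.INTER_NEAREST))
E
```

```text
[502.24065951 265.6138106   45.86124663] [ 1.79998675e+02 -9.00666328e-03 -7.86111872e+00] 24.625 18.820424850222548 [-0.12609169 -0.91401569  0.8425471 ]
```

View pics/ks3.png

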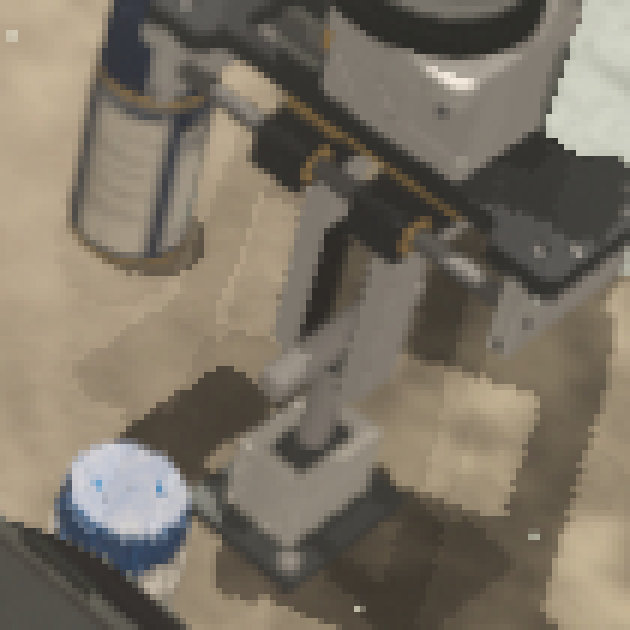

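>>> servo_tool:
  plan:
    - [[0, 0, 0, 0, 0, 0, 0], [0, 0, 0, 0, 0, 0, 0], [0, 0, 0, 0, 0, 0, 0]]

```text
time_s: 25.05
tool_pos: [502.2, 265.6, 45.9]
ee_rot: [-180.0, -0.0, -7.9]
ft_force: [-0.6, 0.0, 2.1]
opening: 18.4
```

```bash
python3 - <<'E'
from lev import *
c=read_camera('side');d=read_camera('top')
save('ks4.png',cv2.resize(c['color'][270:330,370:430],None,fx=10,fy=10,interpolation=cv2.INTER_CUBIC))
save('kt4.png',cv2.resize(d['color'][190:270,130:220],None,fx=7,fy=7,interpolation=cv2.INTER_NEAREST))
o=bot.observe();print(o['opening'],o['torque'],o['ft_force'])
E
```

```text
18.624332561880337 [-0.14885718  0.18530902  0.02039431] [-0.08640286  0.76091068  1.81718743]
```

View pics/ks4.png

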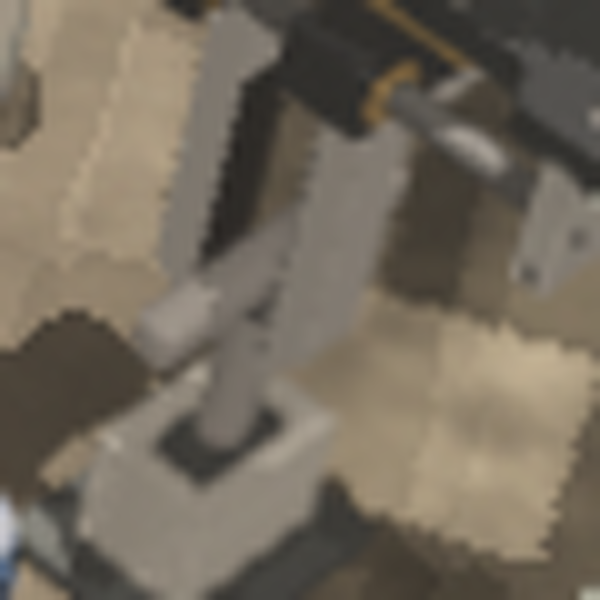

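View pics/kt4.png

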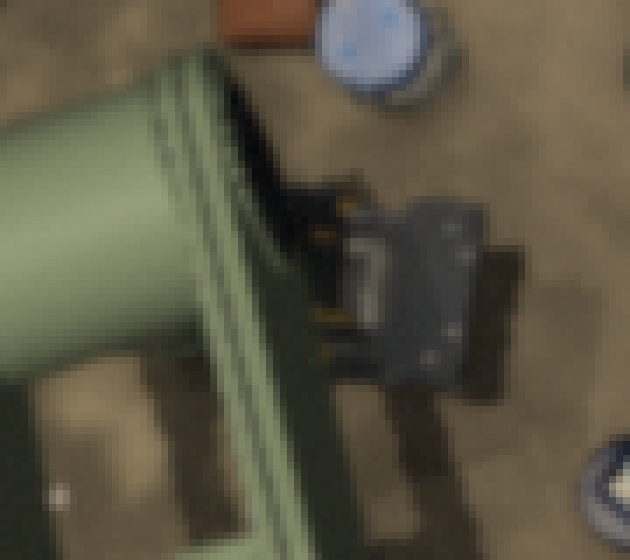

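Opening stalled at 18.4 mm, but the bar is only 12 mm wide, so the tips are probably on something wider under the bar, such as a collar. I'll regrip 9 mm higher.

>>> servo_tool:
  plan:
    - [[30, 0, 0, 0, 0, 0, 0], [30, 0, 0, 0, 0, 0, 0], [30, 0, 0, -0.5, 0, 0, 0], [30, 0, 0, -0.9, 0, 0, 0], [0, 0, 0, -0.9, 0, 0, 0], [0, 0, 0, -0.9, 0, 0, 0], [0, 0, 0, -0.9, 0, 0, 0], [0, 0, 0, -0.9, 0, 0, 0], [0, 0, 0, -0.9, 0, 0, 0], [0, 0, 0, -0.9, 0, 0, 0]]

```text
time_s: 26.4
tool_pos: [502.6, 265.7, 55.2]
ee_rot: [-180.0, -0.0, -7.9]
ft_force: [0.0, -0.9, 4.3]
opening: 17.6
```

```bash
python3 - <<'E'
from lev import *
c=read_camera('side')
save('ks5.png',cv2.resize(c['color'][270:330,370:430],None,fx=10,fy=10,interpolation=cv2.INTER_CUBIC))
o=bot.observe();print(o['opening'],o['torque'],o['ft_force'])
E
```

```text
17.317999731740525 [-0.14343392  0.1788187   0.00040011] [ 0.18170459 -0.64021614  5.00040908]
```

View pics/ks5.png

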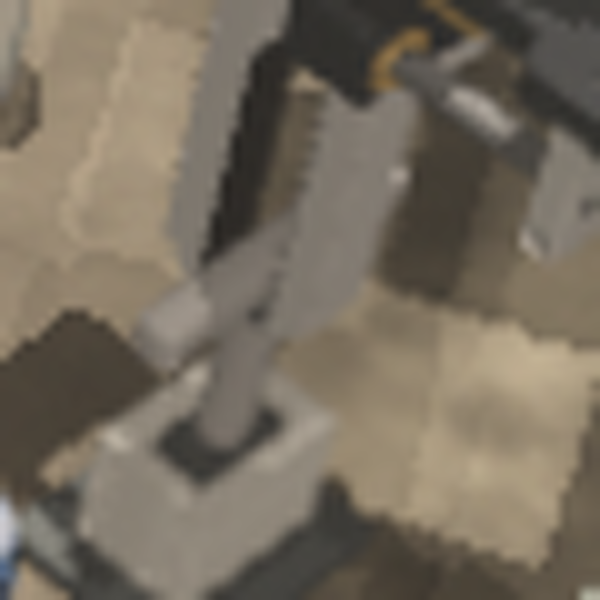

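```bash
python3 - <<'E'
from lev import *
import pickle
c=read_camera('side')
save('ks6.png',cv2.resize(c['color'][255:330,360:440],None,fx=9,fy=9,interpolation=cv2.INTER_NEAREST))
S=lambda x,y:((x-4.5)/10+370,(y-4.5)/10+270)
a=px(c,S(268,335),height=92);b=px(c,S(360,290),height=92);d=(b-a);print(a,b,np.hypot(*d[:2]),np.degrees(np.arctan2(d[1],d[0])))
P=cloud(c)
# near finger plane points
m=np.zeros((420,560),bool);m[285:298,401:407]=1
q=P[m];q=q[~np.isnan(q[:,0])];mu=q.mean(0);u,s,v=np.linalg.svd(q-mu);print(mu,v[2],s, np.degrees(np.arctan2(v[2][1],v[2][0])))
E
```

```text
[512.50710509 274.02889443  92.        ] [486.5200156  281.67308837  92.        ] 27.088051267316022 163.60856778491365
[510.37234131 281.56402691 134.0723767 ] [ 0.42801317 -0.89003609 -0.15697285] [199.9778153   57.62963414  30.45709534] -64.31737001498107
```

View pics/ks6.png

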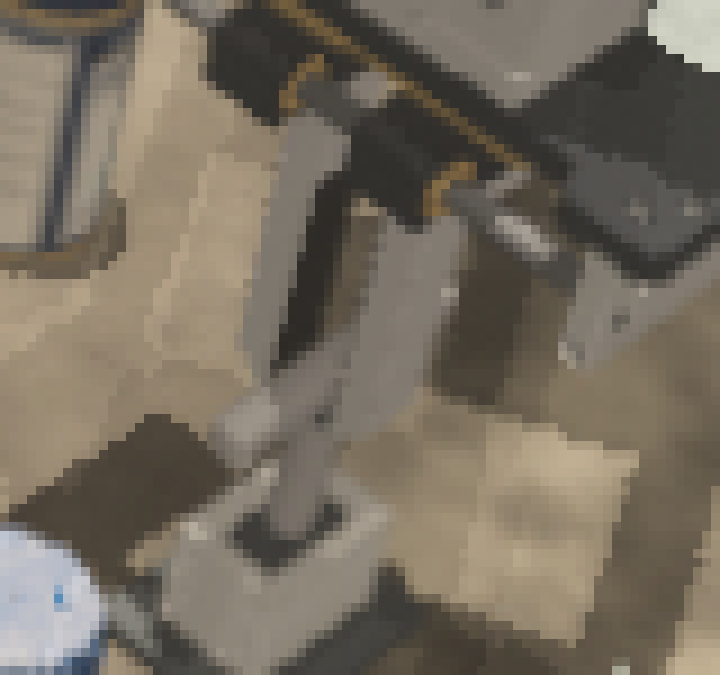

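>>> servo_tool:
  plan:
    - [[0, 0, 0, 0, 0, 0, 0], [0, 0, 0, 0, 0, 0, 0], [0, 0, 0, 0, 0, 0, 0]]

```text
time_s: 26.88
tool_pos: [502.6, 265.7, 55.2]
ee_rot: [-180.0, -0.1, -7.9]
ft_force: [-0.2, -1.4, 6.0]
opening: 17.2
```

>>> servo_tool:
  plan:
    - [[0, 0, 0, -0.5, 0, 0, 0], [0, 0, 0, -1.2, 0, 0, 0], [0, 0, 0, -2, 0, 0, 0], [0, 0, 0, -2.5, 0, 0, 0], [0, 0, 0, -2.5, 0, 0, 0], [0, 0, 0, -2.5, 0, 0, 0]]

```text
time_s: 27.62
tool_pos: [501.9, 265.6, 79.6]
ee_rot: [180.0, 0.0, -7.9]
ft_force: [0.8, -0.4, -2.0]
opening: 17.3
```

```bash
python3 - <<'E'
from lev import *
c=read_camera('side')
save('ks7.png',cv2.resize(c['color'][255:330,360:440],None,fx=9,fy=9,interpolation=cv2.INTER_NEAREST))
o=bot.observe();print(o['opening'],o['torque'],o['ft_force'],o['time_s'])
E
```

```text
17.30291017394062 [-0.02208559  0.11217426  0.01407274] [-1.22930437 -0.69576472 -1.21894085] 27.675
```

View pics/ks7.png

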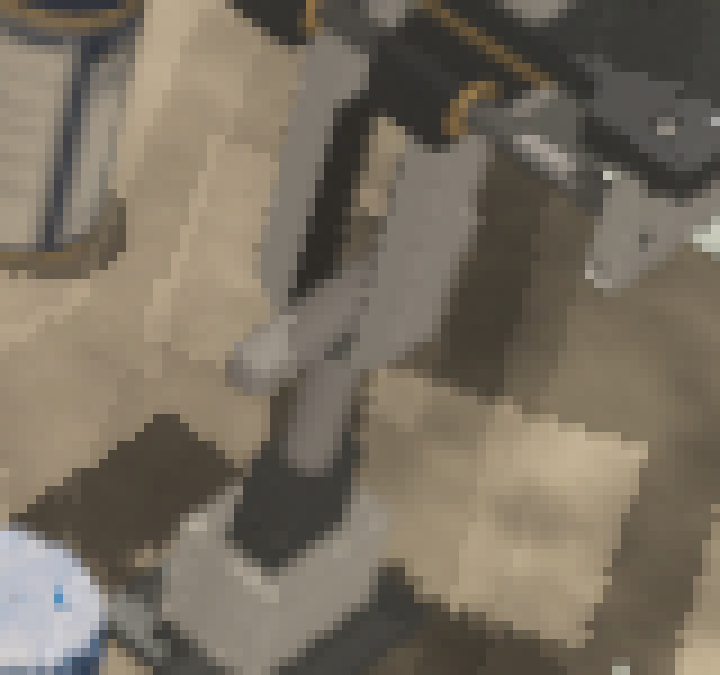

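>>> servo_tool:
  plan:
    - [[0, 0, 0, -3, 0, 0, 0], [0, 0, 0, -7, 0, 0, 0], [0, 0, 0, -12, 0, 0, 0], [0, 0, 0, -17, 0, 0, 0], [0, 0, 0, -22, 0, 0, 0], [0, 0, 0, -26, 0, 0, 0], [0, 0, 0, -28, 0, 0, 0], [0, 0, 0, -28, 0, 0, 0], [0, 0, 0, -28, 0, 0, 0], [0, 0, 0, -28, 0, 0, 0]]

```text
time_s: 28.92
tool_pos: [501.3, 265.4, 357.6]
ee_rot: [179.9, 0.2, -7.9]
ft_force: [-0.1, 0.2, -2.2]
opening: 17.3
```

```bash
python3 - <<'E'
from lev import *
c=read_camera('side')
o=bot.observe();print(o['opening'],o['torque'],o['ft_force'],o['time_s'],o['tool_pos'],o['ee_rot'])
u,v=proj(c,o['tool_pos']).astype(int);print(u,v)
save('ks8.png',cv2.resize(c['color'][v-45:v+45,u-45:u+45],None,fx=7,fy=7,interpolation=cv2.INTER_NEAREST))
E
```

```text
17.220585849452473 [-0.0003616   0.11923897  0.00535258] [ 0.76841605  0.58039489 -2.3048857 ] 28.975 [501.46289164 265.3899982  357.87447743] [ 1.79914086e+02  1.65937137e-01 -7.86230215e+00]
421 201
```

View pics/ks8.png

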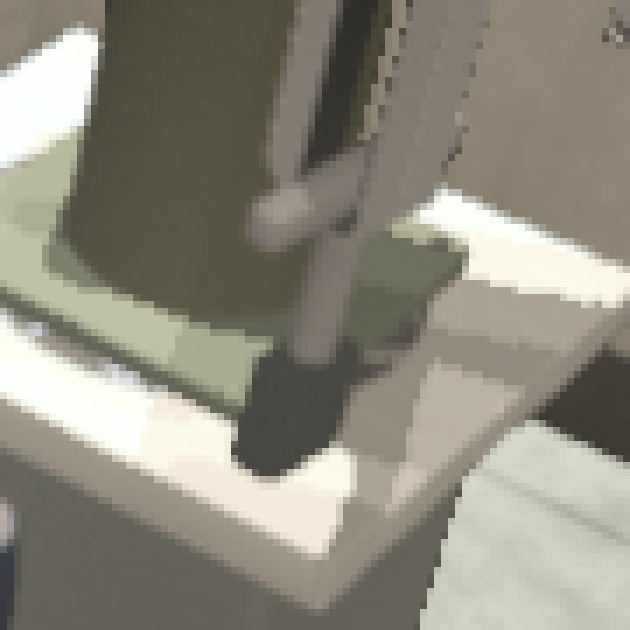

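```bash
python3 - <<'E'
from lev import *
c=read_camera('side');P=cloud(c);col=c['color'].astype(int)
o=bot.observe();tp=o['tool_pos']
C=lambda x,y:((x-3)/7+376,(y-3)/7+156)
# vertical dir
for z in(390,310): print(z,(proj(c,[tp[0],tp[1],z])-[376,156])*7)
print(tip_of('side','key_mouth')[:2],tip_of('side','key_bar')[:2])
# cloud near key
m=(np.hypot(P[...,0]-tp[0],P[...,1]-tp[1])<55)&(P[...,2]>tp[2]-70)&(P[...,2]<tp[2]+120)
q=P[m]
a=np.radians(-7.9);ex=np.array([np.cos(a),np.sin(a)]);ey=np.array([-np.sin(a),np.cos(a)])
for z0 in range(-60,90,10):
    w=q[(q[:,2]-tp[2]>z0)&(q[:,2]-tp[2]<=z0+10)]
    if len(w)>3:
        l=w[:,:2]-tp[:2];print(z0,len(w),'along bar %.1f..%.1f med %.1f | across %.1f..%.1f med %.1f'%(*np.percentile(l@ex,[5,95]),np.median(l@ex),*np.percentile(l@ey,[5,95]),np.median(l@ey)))
E
```

```text
390 [340.4943188  218.27389536]
310 [279.18620122 457.53335109]
[{'uv': [414.6, 218.4], 'confidence': 0.57}] [{'uv': [423.6, 182.6], 'confidence': 0.75}]
-50 44 along bar -12.0..12.5 med 8.7 | across -9.1..5.7 med 3.7
-40 60 along bar -10.4..13.0 med 9.5 | across -8.5..6.1 med 2.8
-30 55 along bar -14.2..10.8 med 7.6 | across -7.5..6.5 med 4.4
-20 81 along bar -12.9..11.6 med 4.4 | across -7.6..6.5 med 1.3
-10 28 along bar -3.1..3.4 med 1.0 | across -5.0..4.5 med 1.4
0 28 along bar -4.0..3.0 med 1.2 | across -4.9..4.3 med 2.0
10 27 along bar -3.1..3.9 med 1.6 | across -4.2..4.3 med 2.1
20 27 along bar -3.1..3.6 med 1.1 | across -4.9..5.1 med 0.9
30 19 along bar 1.0..36.4 med 9.4 | across 0.6..10.6 med 4.6
40 191 along bar -6.4..38.0 med 10.2 | across -17.0..18.7 med 3.5
50 129 along bar -6.6..29.9 med 8.5 | across -17.8..19.6 med 0.0
60 103 along bar -6.6..11.4 med 8.2 | across -19.2..19.9 med 10.1
70 108 along bar -5.4..10.9 med 7.6 | across -18.5..20.1 med 7.3
80 110 along bar -6.5..11.2 med 8.4 | across -20.3..20.1 med 8.2
```

```bash
cat > keyfit.py <<'E'
from lev import *
from scipy.optimize import least_squares
def keyfit(c,tp,yaw):
    """shank axis & bar end & fingers in tool (bar) coordinates, seen by camera c"""
    P=cloud(c);a=np.radians(yaw);ex=np.array([np.cos(a),np.sin(a)]);ey=np.array([-np.sin(a),np.cos(a)])
    m=(np.hypot(P[...,0]-tp[0],P[...,1]-tp[1])<60)&(P[...,2]>tp[2]-70)&(P[...,2]<tp[2]+120);q=P[m]-tp
    L=np.stack([q[:,:2]@ex,q[:,:2]@ey,q[:,2]],1)
    for lo,hi in((-15,5),(5,28),(-12,28)):
        w=L[(L[:,2]>lo)&(L[:,2]<hi)&(np.hypot(L[:,0],L[:,1])<14)]
        f=least_squares(lambda p:np.hypot(w[:,0]-p[0],w[:,1]-p[1])-6.5,[-2,-2],loss='soft_l1')
        g=f.x@np.array([ex,ey]);print('shank',lo,hi,len(w),'tool coords',f.x.round(2),'world',(tp[:2]+g).round(2),'res',np.sqrt(np.mean(f.fun**2)).round(2))
    return L
E
python3 - <<'E'
from keyfit import *
c=read_camera('side');o=bot.observe();L=keyfit(c,o['tool_pos'],o['ee_rot'][2])
w=L[(L[:,2]>35)&(L[:,2]<58)];b=w[(w[:,0]>12)&(abs(w[:,1])<12)]
print('bar end',np.sort(b[:,0])[-8:].round(1),'bar z',np.percentile(b[:,2],[2,98]),'across',np.percentile(b[:,1],[2,98]),len(b))
pp=np.polyfit(b[:,0],b[:,1],1);print('bar slope vs tool rad',pp)
f=L[(L[:,2]>62)&(L[:,2]<110)];print('finger along',np.percentile(f[:,0],[1,5,50,95,99]).round(1),'across',np.percentile(f[:,1],[1,5,95,99]).round(1))
h=f[f[:,1]>3];print('near finger outer face across',np.median(h[h[:,1]>14][:,1]))
print(L[:,2].min())
E
```

```text
shank -15 5 89 tool coords [-3.   -1.15] world [498.83 264.85] res 3.05
shank 5 28 64 tool coords [-3.96 -1.12] world [497.88 265.01] res 1.22
shank -12 28 114 tool coords [-4.02 -1.15] world [497.81 264.99] res 1.29
bar end [38.2 38.3 38.5 38.6 38.8 39.  39.7 40.1] bar z [38.01127649 52.08623339] across [-4.84005634  6.87564034] 111
bar slope vs tool rad [-0.0799636   4.08827153]
finger along [-9.5 -6.6  8.1 11.1 12.2] across [-22.2 -19.7  20.   20.6]
near finger outer face across 19.145125021532877
-47.36372125478374
```

```bash
python3 - <<'E'
from keyfit import *
import pickle
for nm in('c0.pkl','c1.pkl'):
    C=pickle.load(open(nm,'rb'))
    for n in('side','top'):
        c=C[n];P=cloud(c)
        if n=='top' and nm=='c1.pkl': continue
        for lo,hi in((60,80),(80,104),(60,104)):
            m=(np.hypot(P[...,0]-668,P[...,1]+152)<36)&(P[...,2]>lo)&(P[...,2]<hi);q=P[m]
            q=q[(q[:,:2]-[668,-152])@[.68,.73]>2]   # camera-facing outer half
            q=q[np.hypot(q[:,0]-668,q[:,1]+152)>21]
            if len(q)<8: continue
            f=least_squares(lambda p:np.hypot(q[:,0]-p[0],q[:,1]-p[1])-25.5,[668,-152],loss='soft_l1');print(nm,n,lo,hi,len(q),f.x.round(2),np.sqrt(np.mean(f.fun**2)).round(2))
        m=(np.hypot(P[...,0]-668,P[...,1]+152)<30)&(abs(P[...,2]-110)<6);q=P[m]
        f=least_squares(lambda p:np.hypot(q[:,0]-p[0],q[:,1]-p[1])-23.5,[668,-152],loss='soft_l1');print('rim',n,len(q),f.x.round(2))
        # stem
        m=(np.hypot(P[...,0]-668,P[...,1]+152)<17)&(P[...,2]>60)&(P[...,2]<85);q=P[m]
        if len(q)>5:
            mu=q.mean(0);w,V=np.linalg.eigh(np.cov((q-mu)[:,:2].T));print('stem',len(q),mu,np.degrees(np.arctan2(V[1,1],V[0,1])))
    save(nm[:2]+'tube.png',np.hstack([cv2.resize(C['side']['color'][220:260,195:235],None,fx=10,fy=10,interpolation=cv2.INTER_NEAREST),cv2.resize(C['top']['color'][150:190,304:344],None,fx=10,fy=10,interpolation=cv2.INTER_NEAREST)]))
E
```

```text
c0.pkl side 60 80 115 [ 666.21 -153.14] 1.19
c0.pkl side 80 104 137 [ 666.42 -153.43] 1.13
c0.pkl side 60 104 252 [ 666.32 -153.3 ] 1.16
rim side 149 [ 667.37 -152.36]
c0.pkl top 60 80 18 [ 665.05 -153.22] 0.58
c0.pkl top 80 104 24 [ 665.21 -152.58] 0.84
c0.pkl top 60 104 42 [ 665.17 -152.82] 0.76
rim top 82 [ 668.45 -151.84]
stem 34 [ 666.60659391 -150.32284802   69.59016273] 64.15582804306598
c1.pkl side 60 80 113 [ 666.46 -153.32] 1.29
c1.pkl side 80 104 135 [ 666.44 -153.73] 1.15
c1.pkl side 60 104 248 [ 666.46 -153.56] 1.22
rim side 149 [ 667.36 -152.4 ]
```

View pics/c0tube.png

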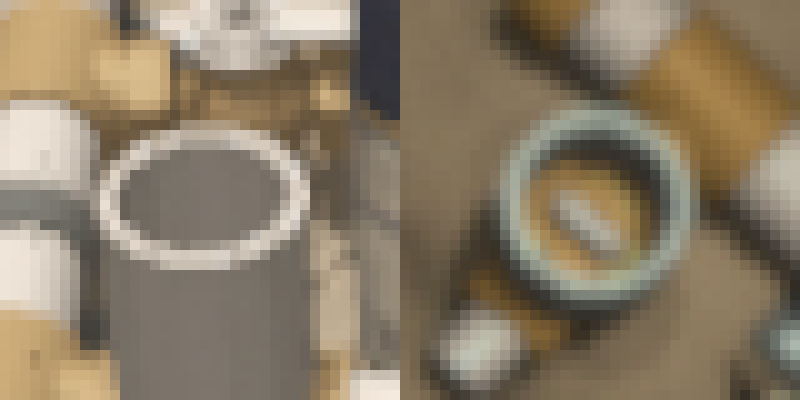

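```bash
python3 - <<'E'
from lev import *
o=bot.observe();print(o['tool_pos'],o['ee_rot'])
print(rows([669,-149,358],52,[501.5,265,358],[180,0,-7.9]))
E
```

```text
[501.9518359  265.57830518 359.17201739] [ 1.79972411e+02  5.01713143e-02 -7.86189673e+00]
(array([22.28, 38.7 ,  0.  ]), array([ 0.   ,  0.   , -1.045]))
```

>>> servo_tool:
  plan:
    - [[0, 1.5, 2.6, 0, 0, 0, -0.05], [0, 3.7, 6.4, 0, 0, 0, -0.16], [0, 5.9, 10.3, 0, 0, 0, -0.27], [0, 8.1, 14.1, 0, 0, 0, -0.38], [0, 10.3, 18, 0, 0, 0, -0.49], [0, 12.5, 21.8, 0, 0, 0, -0.6], [0, 14.8, 25.7, 0, 0, 0, -0.71], [0, 17, 29.5, 0, 0, 0, -0.82], [0, 19.2, 33.4, 0, 0, 0, -0.93], [0, 21, 36.5, 0, 0, 0, -1.0], [0, 22.3, 38.7, 0, 0, 0, -1.045], [0, 22.3, 38.7, 0, 0, 0, -1.045], [0, 22.3, 38.7, 0, 0, 0, -1.045], [0, 22.3, 38.7, 4, 0, 0, -1.045], [0, 22.3, 38.7, 8, 0, 0, -1.045], [0, 22.3, 38.7, 12, 0, 0, -1.045], [0, 22.3, 38.7, 16, 0, 0, -1.045], [0, 22.3, 38.7, 18, 0, 0, -1.045], [0, 22.3, 38.7, 18, 0, 0, -1.045], [0, 22.3, 38.7, 18, 0, 0, -1.045]]

```text
time_s: 31.68
tool_pos: [671.5, -148.3, 182.3]
ee_rot: [179.8, -0.1, 52.0]
ft_force: [-0.2, -0.4, -1.3]
opening: 17.8
```

>>> servo_tool:
  plan:
    - [[0, 0, 0, 0, 0, 0, 0], [0, 0, 0, 0, 0, 0, 0], [0, 0, 0, 0, 0, 0, 0], [0, 0, 0, 0, 0, 0, 0]]

```text
time_s: 32.17
tool_pos: [670.1, -148.3, 179.8]
ee_rot: [180.0, -0.0, 52.0]
ft_force: [0.4, 0.1, -1.9]
opening: 17.5
```

```bash
python3 - <<'E'
from keyfit import *
import pickle
c=read_camera('side');d=read_camera('top');o=bot.observe();print(o['tool_pos'],o['ee_rot'],o['time_s'],o['torque'],o['ft_force'],o['opening'])
L=keyfit(c,o['tool_pos'],o['ee_rot'][2])
pickle.dump({'side':c,'top':d},open('c2.pkl','wb'))
save('s11.png',cv2.resize(c['color'][170:260,170:260],None,fx=7,fy=7,interpolation=cv2.INTER_NEAREST))
save('t11.png',cv2.resize(d['color'][130:230,270:370],None,fx=6,fy=6,interpolation=cv2.INTER_NEAREST))
E
```

```text
[ 670.06378176 -148.25212107  179.64684617] [-1.79990313e+02  2.98804337e-03  5.20074363e+01] 32.275 [-0.06585809  0.09979196 -0.02926503] [-1.09008294 -0.84770451 -1.02973126] 17.089681001017496
shank -15 5 51 tool coords [-2.56 -1.09] world [ 669.35 -150.94] res 2.89
shank 5 28 14 tool coords [-3.61 -1.25] world [ 668.83 -151.87] res 0.84
shank -12 28 48 tool coords [-3.72 -1.01] world [ 668.57 -151.8 ] res 2.12
```

View pics/s11.png

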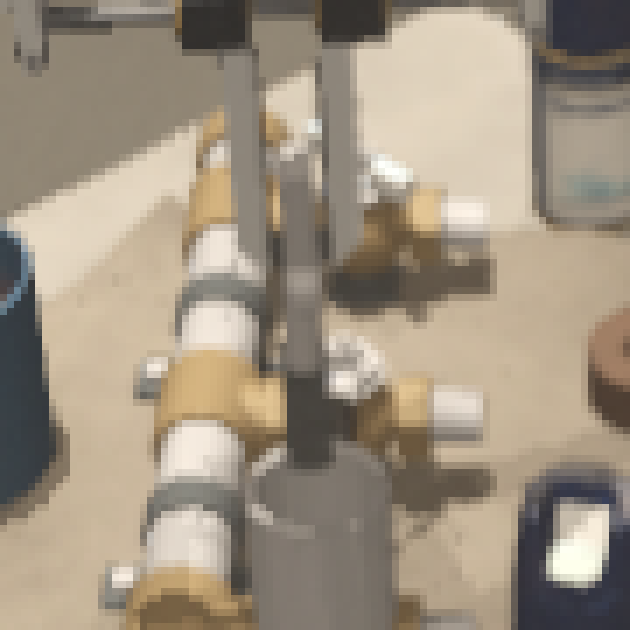

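View pics/t11.png

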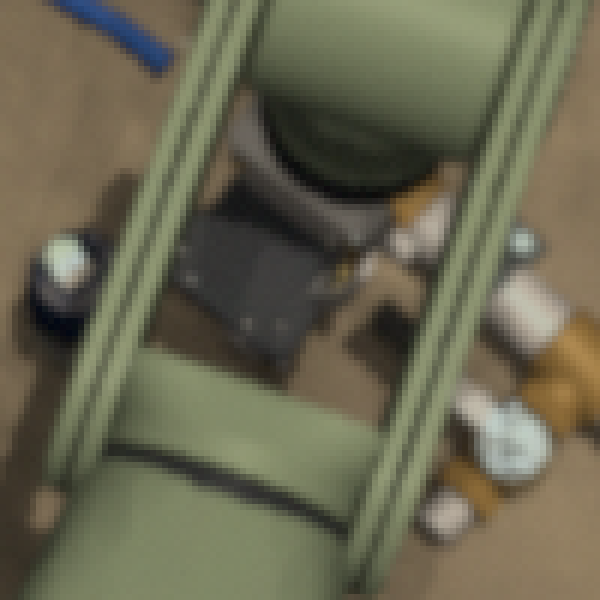

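```bash
python3 - <<'E'
from keyfit import *
import pickle
c=pickle.load(open('c2.pkl','rb'))['side']
ctr=np.array([668.7,-151.8,225+7])
f=lambda P:((proj(c,P)-[170,170])*7+3).round(0)
print('c',f(ctr))
for y in(30,35,40,45,52,60):
    a=np.radians(y);e=np.array([np.cos(a),np.sin(a),0]);print(y,f(ctr+42*e),f(ctr-42*e))
save('s12.png',cv2.resize(c['color'][175:240,190:235],None,fx=13,fy=9*13/9,interpolation=cv2.INTER_NEAREST)[:,:585][:800])
P=cloud(c)
for v in range(185,214,2): print(v,[ (np.round(P[v,u]).astype(int).tolist() if P[v,u][2]>150 else 0) for u in range(202,222,2)])
E
```

```text
c [296. 210.]
30 [251. 284.] [339. 140.]
35 [262. 285.] [328. 139.]
40 [273. 286.] [318. 138.]
45 [285. 286.] [307. 138.]
52 [301. 286.] [292. 138.]
60 [319. 284.] [275. 140.]
185 [[692, -154, 282], [689, -151, 282], [686, -147, 282], 0, 0, 0, 0, [667, -135, 280], [665, -131, 280], [661, -129, 280]]
187 [[692, -154, 277], [686, -155, 274], [684, -150, 275], 0, 0, 0, 0, [668, -134, 275], [663, -133, 273], [661, -129, 274]]
189 [[693, -154, 272], [690, -150, 272], [684, -151, 269], 0, 0, 0, 0, [668, -135, 270], [663, -134, 268], [661, -129, 269]]
191 [0, [689, -152, 266], [684, -151, 264], 0, [647, -185, 229], [646, -179, 231], 0, [668, -136, 263], [664, -134, 262], [660, -131, 262]]
193 [0, [690, -151, 261], [685, -150, 259], 0, [653, -177, 230], [650, -174, 231], [646, -171, 230], [667, -137, 257], [664, -134, 257], [661, -130, 258]]
195 [0, [689, -153, 254], [686, -149, 255], [677, -154, 248], [657, -173, 229], [655, -167, 230], [651, -165, 229], [669, -135, 254], [664, -134, 252], [659, -133, 250]]
197 [0, [689, -154, 248], [687, -149, 250], [682, -149, 247], [662, -167, 228], [660
[... 385 characters left out ...]
, 236], [661, -132, 234]]
203 [0, [691, -153, 233], [686, -152, 231], [682, -150, 230], [677, -149, 228], [678, -140, 233], [671, -141, 229], 0, [667, -132, 231], [661, -133, 228]]
205 [0, [692, -152, 228], [688, -150, 228], [684, -148, 226], [677, -149, 222], [682, -136, 231], [678, -133, 231], [663, -145, 217], [666, -134, 225], [663, -131, 224]]
207 [0, 0, [688, -150, 222], [683, -149, 220], [678, -149, 217], [686, -131, 230], [681, -130, 228], [665, -143, 213], [667, -133, 220], 0]
209 [0, 0, 0, 0, [673, -155, 205], [691, -125, 231], [687, -123, 230], 0, 0, 0]
211 [0, 0, 0, 0, 0, [694, -122, 228], [691, -119, 228], 0, 0, 0]
213 [0, 0, 0, 0, 0, [696, -119, 225], [692, -117, 224], 0, 0, 0]
```

```bash
python3 -c "
import cv2;i=cv2.imread('pics/s12.png');print(i.shape);cv2.imwrite('pics/s12b.png',i[:598])"
```

```text
(800, 585, 3)
```

View pics/s12b.png

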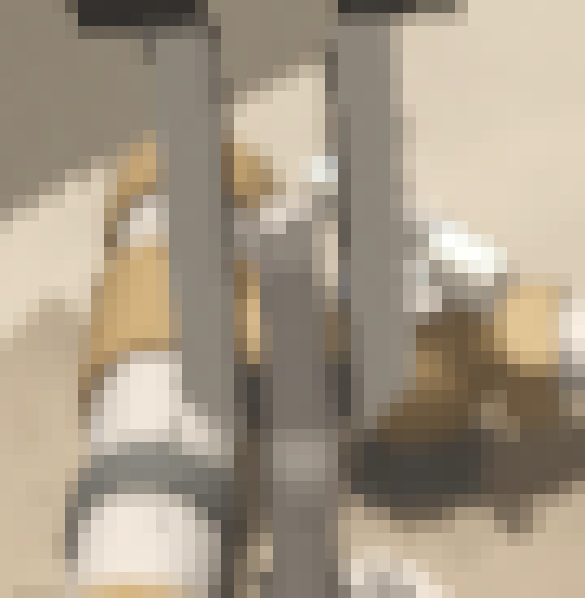

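```bash
python3 - <<'E'
from keyfit import *
import pickle
c=pickle.load(open('c2.pkl','rb'))['side']
f=lambda P:((proj(c,P)-[170,170])*7+3).round(1)
for z in(230,200,175,150,133): print(z,f([668.7,-151.85,z]))
print('rim ctr by fit',f([666.4,-153.4,110]),f([667.4,-152.4,110]))
n=np.array([-.68,.73,0])  # image right
for p in ([666.4,-153.4,110],[667.4,-152.4,110]): print(f(np.array(p)-25.5*n),f(np.array(p)+25.5*n))
col=c['color'].astype(int)
for v in (212,216,220,224,228,231,233): print(v,[int(x) for x in col[v,204:226].sum(1)])
E
```

```text
230 [296.5 214.5]
200 [301.6 287.1]
175 [305.8 345.9]
150 [309.9 403. ]
133 [312.6 441. ]
rim ctr by fit [318.4 486.3] [318.1 488.9]
[246.5 484.3] [390.4 488.3]
[246.1 486.9] [390.1 490.9]
212 [328, 332, 306, 272, 255, 257, 289, 355, 381, 380, 372, 347, 314, 226, 220, 202, 201, 203, 206, 207, 204, 207]
216 [620, 558, 463, 224, 228, 335, 421, 346, 352, 351, 338, 366, 477, 538, 537, 539, 536, 517, 533, 532, 522, 520]
220 [505, 498, 331, 226, 337, 423, 324, 343, 354, 351, 340, 306, 368, 545, 545, 482, 514, 517, 678, 667, 602, 556]
224 [470, 476, 452, 410, 479, 471, 337, 193, 191, 192, 199, 201, 336, 595, 719, 705, 651, 502, 427, 498, 524, 499]
228 [444, 505, 529, 537, 560, 543, 440, 203, 199, 201, 204, 203, 202, 203, 202, 184, 197, 234, 259, 261, 299, 340]
231 [322, 331, 317, 333, 364, 362, 336, 200, 199, 196, 197, 197, 195, 194, 206, 192, 188, 258, 280, 307, 285, 258]
233 [398, 264, 261, 270, 280, 349, 374, 201, 200, 200, 200, 204, 214, 283, 356, 331, 317, 308, 274, 251, 236, 299]
```

```bash
python3 - <<'E'
from keyfit import *
import pickle
C1=pickle.load(open('c1.pkl','rb'));C0=pickle.load(open('c0.pkl','rb'))
for nm,c in(('c0s',C0['side']),('c1s',C1['side']),('c0t',C0['top'])):
    b=proj(c,[667,-152.5,110]);g=c['color'].astype(float).sum(2)
    g=cv2.GaussianBlur(g,(0,0),0.6)
    # radial profile peak of bright ring: for model circle r=23.5 (mid of rim) find offset maximising brightness
    def score(p):
        s=0
        for t in np.linspace(0,2*np.pi,72,endpoint=False):
            u,v=proj(c,[p[0]+23.25*np.cos(t),p[1]+23.25*np.sin(t),110])
            s+=cv2.getRectSubPix(g.astype(np.float32),(1,1),(float(u),float(v)))[0,0]
        return s/72
    best=max(((score((x,y)),x,y) for x in np.arange(663,673,.5) for y in np.arange(-157,-147,.5)))
    print(nm,best)
E
```

```text
c0s (np.float32(550.9533), np.float64(667.0), np.float64(-154.0))
c1s (np.float32(488.55392), np.float64(667.5), np.float64(-153.5))
c0t (np.float32(439.86343), np.float64(669.0), np.float64(-152.0))
```

```bash
python3 - <<'E'
from lev import *
o=bot.observe();print(o['tool_pos'],o['time_s'])
print(rows([667.3,-150.3,128],52,[669,-149,178],[180,0,52]))
E
```

```text
[ 670.06378176 -148.25212107  179.64684617] 32.275
(array([-0.21, -0.05,  5.  ]), array([0., 0., 0.]))
```

>>> servo_tool:
  plan:
    - [[0, -0.2, -0.05, 0, 0, 0, 0], [0, -0.2, -0.05, 1, 0, 0, 0], [0, -0.2, -0.05, 2, 0, 0, 0], [0, -0.2, -0.05, 3, 0, 0, 0], [0, -0.2, -0.05, 4, 0, 0, 0], [0, -0.2, -0.05, 5, 0, 0, 0], [0, -0.2, -0.05, 5, 0, 0, 0], [0, -0.2, -0.05, 5, 0, 0, 0]]

```text
time_s: 33.28
tool_pos: [668.8, -149.6, 130.0]
ee_rot: [180.0, -0.0, 52.0]
ft_force: [-0.1, -0.3, -2.1]
opening: 17.3
```

>>> servo_tool:
  plan:
    - [[0, 0, 0, 0.4, 0, 0, 0], [0, 0, 0, 0.8, 0, 0, 0], [0, 0, 0, 1.1, 0, 0, 0], [0, 0, 0, 1.1, 0, 0, 0]]

```text
time_s: 33.78
tool_pos: [668.1, -149.4, 118.2]
ee_rot: [-179.9, 0.0, 52.0]
ft_force: [0.0, -0.1, -1.4]
opening: 17.1
```

>>> servo_tool:
  plan:
    - [[0, 0, 0, 0.2, 0, 0, 0], [0, 0, 0, 0.4, 0, 0, 0], [0, 0, 0, 0.4, 0, 0, 0]]

```text
time_s: 34.15
tool_pos: [668.3, -149.5, 114.5]
ee_rot: [-180.0, 0.0, 52.0]
ft_force: [-0.2, 0.1, -2.5]
opening: 17.5
```

>>> servo_tool:
  plan:
    - [[0, 0, 0, 0.2, 0, 0, 0], [0, 0, 0, 0.4, 0, 0, 0], [0, 0, 0, 0.6, 0, 0, 0], [0, 0, 0, 0.6, 0, 0, 0]]

```text
time_s: 34.65
tool_pos: [668.3, -149.4, 108.3]
ee_rot: [-180.0, 0.0, 52.0]
ft_force: [0.2, -0.3, -0.6]
opening: 17.4
```

>>> servo_tool:
  plan:
    - [[0, 0, 0, 0.2, 0, 0, 0], [0, 0, 0, 0.4, 0, 0, 0], [0, 0, 0, 0.4, 0, 0, 0]]

```text
time_s: 35.02
tool_pos: [668.3, -149.4, 104.4]
ee_rot: [-180.0, 0.0, 52.0]
ft_force: [1.3, 0.1, -2.0]
opening: 17.5
```

>>> servo_tool:
  plan:
    - [[0, 0, 0, 0.15, 0, 0, 0], [0, 0, 0, 0.3, 0, 0, 0], [0, 0, 0, 0.3, 0, 0, 0]]

```text
time_s: 35.4
tool_pos: [669.4, -149.9, 103.2]
ee_rot: [179.9, -0.0, 52.0]
ft_force: [-0.4, 0.2, 4.3]
opening: 17.3
```

```bash
python3 - <<'E'
from keyfit import *
c=read_camera('side');o=bot.observe();print(o['tool_pos'],o['ft_force'],o['torque'])
save('s13.png',cv2.resize(c['color'][180:270,180:270],None,fx=7,fy=7,interpolation=cv2.INTER_NEAREST))
P=cloud(c);m=(np.hypot(P[...,0]-667,P[...,1]+152)<60);
f=lambda P:((proj(c,P)-[180,180])*7+3).round(0)
for z in(140,148,155,160):
  a=np.radians(52);e=np.array([np.cos(a),np.sin(a),0]);p=np.array([667,-153,z]);print(z,f(p+42*e),f(p-42*e))
E
```

```text
[ 669.38782373 -149.82482171  103.17606062] [-0.36300586  0.09941582  4.14981202] [-0.0327134   0.22882398 -0.00709288]
140 [248. 430.] [238. 278.]
148 [247. 412.] [237. 260.]
155 [246. 396.] [236. 244.]
160 [245. 385.] [235. 233.]
```

View pics/s13.png

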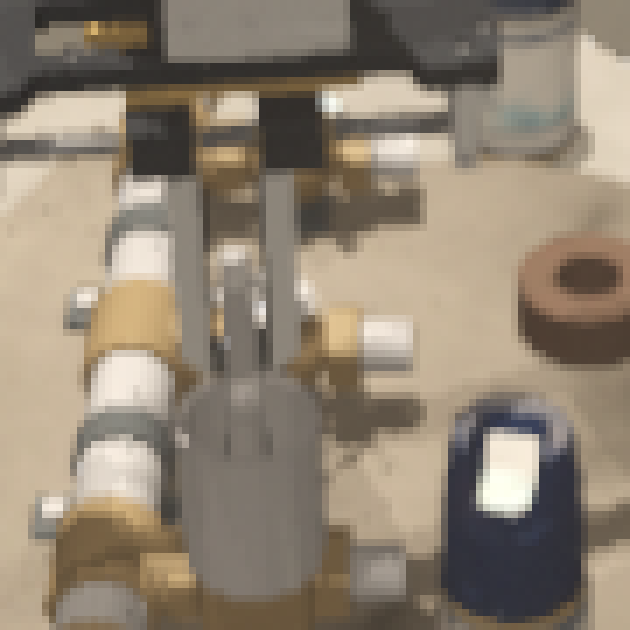

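The key is seated: bar top is at about 155 mm, and the contact force rose at TCP z 103. Now turning counter-clockwise about the stem axis, easing the downward pressure.

>>> servo_tool:
  plan:
    - [[0, 0, 0, -0.2, 0, 0, 0], [0, 0, 0, -0.2, 0, 0, -0.08], [0, 0, -0.06, -0.2, 0, 0, -0.16], [0, -0.01, -0.09, -0.2, 0, 0, -0.24], [0, -0.02, -0.12, -0.2, 0, 0, -0.32], [0, -0.03, -0.15, -0.2, 0, 0, -0.4], [0, -0.04, -0.17, -0.2, 0, 0, -0.48], [0, -0.04, -0.17, -0.2, 0, 0, -0.48]]

```text
time_s: 36.45
tool_pos: [666.7, -148.7, 103.3]
ee_rot: [-180.0, -0.0, 79.4]
ft_force: [0.3, -0.4, 0.0]
opening: 17.3
```

```bash
python3 - <<'E'
from keyfit import *
c=read_camera('side');o=bot.observe();print(o['tool_pos'],o['ft_force'],o['torque'],o['ee_rot'][2],o['opening'])
save('s14.png',cv2.resize(c['color'][180:270,180:270],None,fx=7,fy=7,interpolation=cv2.INTER_NEAREST))
E
```

```text
[ 666.67689706 -148.64663891  103.32290997] [ 1.19981476 -0.27808594  0.09700809] [-0.02699544  0.04878039 -0.10986751] 79.43093011180618 17.375032661935375
```

View pics/s14.png

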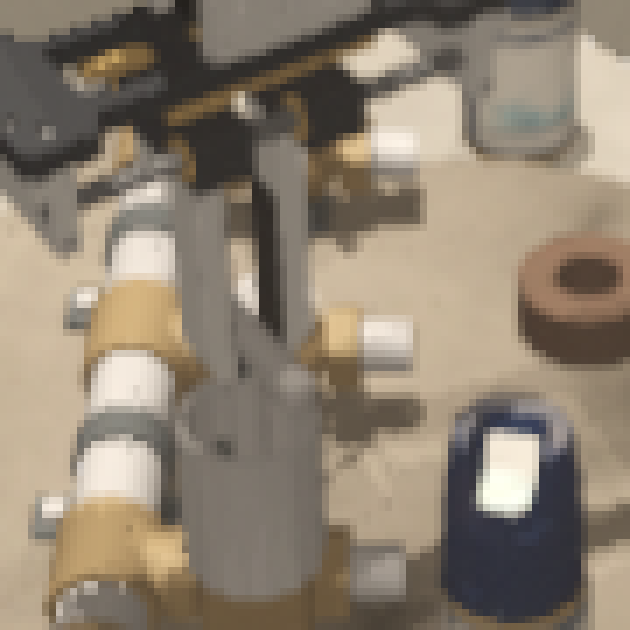

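>>> servo_tool:
  plan:
    - [[0, 0, -0.03, 0, 0, 0, -0.1], [0, -0.01, -0.07, 0, 0, 0, -0.2], [0, -0.02, -0.11, 0, 0, 0, -0.3], [0, -0.03, -0.14, 0, 0, 0, -0.4], [0, -0.05, -0.18, 0, 0, 0, -0.5], [0, -0.06, -0.21, 0, 0, 0, -0.6], [0, -0.09, -0.24, 0, 0, 0, -0.7], [0, -0.11, -0.27, 0, 0, 0, -0.8], [0, -0.14, -0.29, 0, 0, 0, -0.9], [0, -0.17, -0.31, 0, 0, 0, -1.0], [0, -0.17, -0.31, 0, 0, 0, -1.0]]

```text
time_s: 37.88
tool_pos: [663.4, -150.1, 103.4]
ee_rot: [-180.0, -0.0, 136.7]
ft_force: [0.6, -0.8, 0.4]
opening: 17.0
```

```bash
python3 - <<'E'
from lev import *
o=bot.observe();print(o['tool_pos'],o['ft_force'],o['torque'],o['ee_rot'],o['opening'])
E
```

```text
[ 663.4320767  -150.05858779  103.38094876] [ 0.63575653 -0.75093825  0.42909981] [-0.1859978  -0.02541861 -0.07035856] [-1.79979209e+02 -4.95216242e-03  1.36684738e+02] 16.97001955987861
```

>>> servo_tool:
  plan:
    - [[0, 0, -0.03, 0, 0, 0, -0.07], [0, 0, -0.05, 0, 0, 0, -0.13], [0, 0, -0.06, 0, 0, 0, -0.17], [0, 0, -0.06, 0, 0, 0, -0.17]]

```text
time_s: 38.38
tool_pos: [663.0, -150.5, 103.4]
ee_rot: [-180.0, -0.0, 146.4]
ft_force: [-1.1, -0.6, -0.2]
opening: 17.4
```

```bash
python3 - <<'E'
from lev import *
o=bot.observe();print(o['tool_pos'],o['ft_force'],o['torque'],o['ee_rot'],o['opening'])
E
```

```text
[ 662.96383925 -150.49017068  103.37458366] [-1.08032435 -0.5885762  -0.21207821] [-0.25638886 -0.07473941 -0.12894476] [-1.79976335e+02 -1.39301675e-02  1.46413660e+02] 17.426317613112335
```

>>> servo_tool:
  plan:
    - [[0, 0, -0.02, 0, 0, 0, -0.05], [0, 0, -0.04, 0, 0, 0, -0.1], [0, 0, -0.04, 0, 0, 0, -0.1]]

```text
time_s: 38.75
tool_pos: [662.8, -150.7, 103.4]
ee_rot: [-180.0, -0.0, 152.1]
ft_force: [0.8, -1.0, -0.9]
opening: 17.4
```

```bash
python3 - <<'E'
from lev import *
import pickle
c=read_camera('side');o=bot.observe();print(o['tool_pos'],o['ft_force'],o['torque'],o['ee_rot'][2],o['opening'])
save('s15.png',cv2.resize(c['color'][180:270,180:270],None,fx=7,fy=7,interpolation=cv2.INTER_NEAREST))
E
```

```text
[ 662.78941156 -150.72967438  103.38095348] [ 1.59780038 -0.36725374 -1.26504362] [-0.27301253 -0.171504   -0.25879846] 152.13760959594458 17.257796956824457
```

View pics/s15.png

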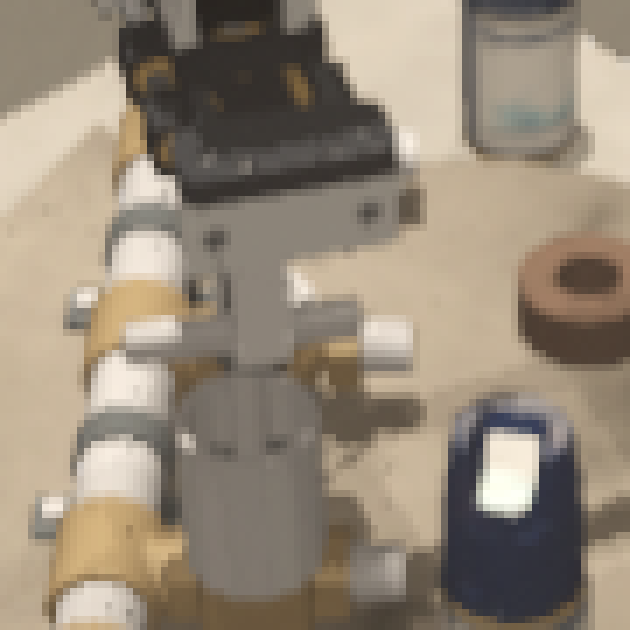

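>>> servo_tool:
  plan:
    - [[0, 0, -0.02, 0, 0, 0, -0.05], [0, 0, -0.02, 0, 0, 0, -0.07], [0, 0, -0.02, 0, 0, 0, -0.07]]

```text
time_s: 39.17
tool_pos: [662.2, -150.6, 103.4]
ee_rot: [-180.0, -0.1, 156.2]
ft_force: [-0.9, -0.6, -1.1]
opening: 17.2
```

```bash
python3 - <<'E'
from lev import *
o=bot.observe();print(o['tool_pos'],o['ft_force'],o['torque'],o['ee_rot'][2],o['opening'])
c=read_camera('side');S=lambda x,y:((x-3)/7+180,(y-3)/7+180)
P=cloud(c)
for h in(148,155):
  a=px(c,S(122,330),height=h);b=px(c,S(355,310),height=h);d=a-b;print(h,a,b,np.hypot(*d[:2]),np.degrees(np.arctan2(d[1],d[0])))
m=(np.hypot(P[...,0]-667,P[...,1]+152)<60)&(P[...,2]>144)&(P[...,2]<152)
q=P[m];l=(q[:,:2]-[667,-152])
k=abs(l@[np.cos(np.radians(145)),np.sin(np.radians(145))])>14
l=l[k];mu=l.mean(0);w,V=np.linalg.eigh(np.cov((l-mu).T));print(len(l),mu,np.degrees(np.arctan2(V[1,1],V[0,1])),w)
E
```

```text
[ 662.2455881  -150.62050942  103.3508585 ] [-0.85561462 -0.56712772 -1.10486499] [-0.23325753  0.20263059 -0.11845664] 156.2404071193525 17.19633939625726
148 [ 695.1388154  -183.63342712  148.        ] [ 630.36396816 -135.44117093  148.        ] 80.73583090507594 -36.64911641613765
155 [ 700.18013567 -176.46684998  155.        ] [ 636.04012941 -128.74691324  155.        ] 79.94456057780121 -36.649116416137716
54 [3.80622563 1.73477247] 145.22782586728206 [  7.87296532 947.62870676]
```

Torque peaked at 0.26 N m and then slipped, while the bar's measured angle stays at about 145°. That is the stem at its stop (136°) plus the free play. Releasing.

>>> servo_tool:
  plan:
    - [[30, 0, 0, 0, 0, 0, 0], [40, 0, 0, 0, 0, 0, 0], [50, 0, 0, 0, 0, 0, 0], [50, 0, 0, 0, 0, 0, 0], [50, 0, 0, -1, 0, 0, 0], [50, 0, 0, -3, 0, 0, 0], [50, 0, 0, -7, 0, 0, 0], [50, 0, 0, -12, 0, 0, 0], [50, 0, 0, -17, 0, 0, 0], [50, 0, 0, -20, 0, 0, 0], [50, 0, 0, -20, 0, 0, 0]]

```text
time_s: 40.6
tool_pos: [664.9, -151.5, 309.8]
ee_rot: [180.0, 0.6, 156.3]
ft_force: [-0.3, -0.5, -2.0]
opening: 46.9
```

>>> servo_tool:
  plan:
    - [[50, 3, 3, -3, 0, 0, 0], [50, 7, 6, -3, 0, 0, 0], [50, 11, 9, -3, 0, 0, 0], [50, 15, 12, -3, 0, 0, 0], [50, 15, 12, -3, 0, 0, 0]]

```text
time_s: 41.22
tool_pos: [571.7, 22.3, 332.9]
ee_rot: [180.0, -0.1, 156.5]
ft_force: [0.1, -0.2, 0.8]
opening: 47.1
```

```bash
python3 - <<'E'
from keyfit import *
import pickle
c=read_camera('side');d=read_camera('top');o=bot.observe();print(o['tool_pos'],o['ft_force'],o['time_s'])
pickle.dump({'side':c,'top':d},open('c3.pkl','wb'))
save('s16.png',cv2.resize(c['color'][170:280,170:280],None,fx=5.4,fy=5.4,interpolation=cv2.INTER_NEAREST))
save('t16.png',cv2.resize(d['color'][130:260,270:430],None,fx=4.6,fy=4.6,interpolation=cv2.INTER_CUBIC))
P=cloud(c)
m=(np.hypot(P[...,0]-667,P[...,1]+152)<60)&(P[...,2]>142)&(P[...,2]<165)
q=P[m];mu=q.mean(0);w,V=np.linalg.eigh(np.cov((q-mu)[:,:2].T));print('bar',len(q),mu,np.degrees(np.arctan2(V[1,1],V[0,1])),np.percentile(q[:,2],[2,50,98]),w)
q2=P[(np.hypot(P[...,0]-667,P[...,1]+152)<14)&(P[...,2]>112)&(P[...,2]<138)]
f=least_squares(lambda p:np.hypot(q2[:,0]-p[0],q2[:,1]-p[1])-6.5,[667,-152],loss='soft_l1');print('shank',len(q2),f.x)
m=(np.hypot(P[...,0]-646,P[...,1]+40)<40)&(P[...,2]>20)&(P[...,2]<120);q=P[m]
for lo in(20,70):
  w=q[(q[:,2]>lo)&(q[:,2]<lo+25)];f=least_squares(lambda p:np.hypot(w[:,0]-p[0],w[:,1]-p[1])-26,[646,-40],loss='soft_l1');print('can',lo,f.x)
E
```

```text
[573.18855481  19.52725142 332.69827247] [-0.23977802 -0.64086308 -0.75458548] 41.325
bar 208 [ 669.91318345 -151.06234569  151.22902209] 144.27663541906972 [143.35598544 152.08138303 157.16172615] [ 11.82013484 581.45428533]
shank 40 [ 665.80259237 -153.24858968]
can 20 [645.1759073  -40.68836936]
can 70 [644.66573755 -41.37677231]
```

View pics/s16.png

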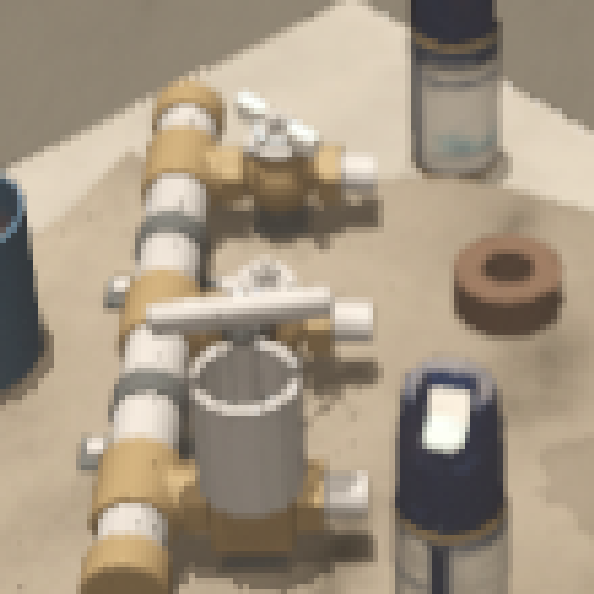

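View pics/t16.png

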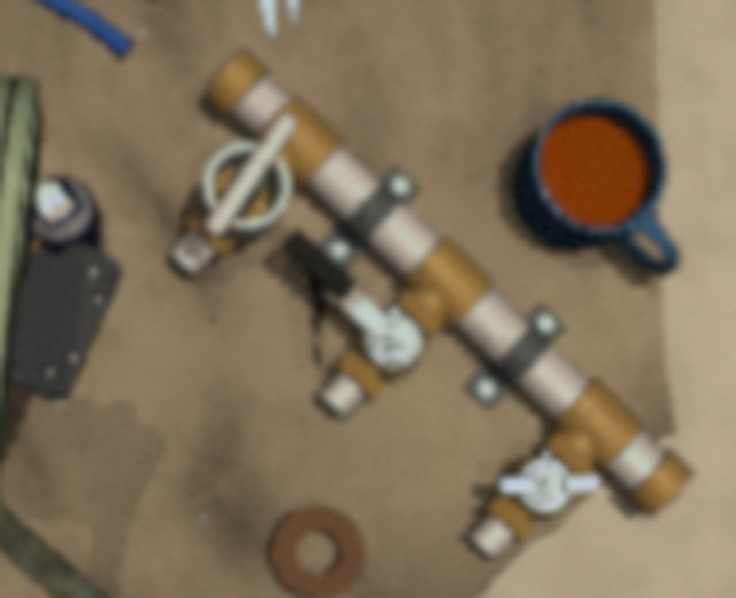

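```bash
python3 -c "
from h import *
print(bot.observe()['ft_force'],bot.observe()['time_s']);print(bot.sign_off())"
```

```text
[-0.23977802 -0.64086308 -0.75458548] 41.325
the job is handed in; nothing more can be done
None
```

The job is handed in at 41.3 s. My last pictures show all three steps done, though the sign-off gives no verdict.

**What I did**
- **Can:** I moved the farthest can to about (645, -41) mm and stood it upright there. That is about 210 mm from the lever's axis.
- **Lever:** I pushed the long lever to its stop. It stopped moving while the push rose to about 16 N.
- **Key:** I set the T-key on the stem and turned it counter-clockwise until the torque reached 0.26 N m, about twice the stem's friction. The key then slipped in the fingers, so I took that as the stop, let go and backed off.

**Last checks**
- **Lever angle:** it points at about 44° in the top view, against about 46° for the manifold's y. That is within my measuring error.
- **Key seating:** bar centre is about 148–151 mm up, where 148 mm means seated. The shank is about 0.6 mm from the guard-tube axis.
- **Bleed stem:** I couldn't see the stem under the key. The bar lies at about 144°, which less the free play puts the stem at about 136°, its open stop.
- **Left alone:** the winged cock, roll and mug look unmoved in the final views. I last saw the bottle in place when lifting the key and didn't check it again.

**What disagreed**
- **TCP height:** the visible fingertips were about 39 mm above the reported TCP. My first lever push passed over the lever without touching it, and I repeated it with a corrected height.
- **Grip on the key:** the fingers stopped at about 17 mm on the 12 mm bar. I don't know why, but the grip held until it slipped at the stop.

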